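# Uncap the deck-fill necks for a leak test

### The arm

A 7-joint arm with a two-finger parallel gripper is mounted at the origin on the work surface. World frame = base frame: x ahead of the robot, y to its left, z up, the work surface at z = 0. Lengths are in m, angles in rad, forces in N, time in s.
With the tool pointing down it reaches from about 0.4 to 0.875 m from the base axis. Payload 19.3 kg.
Tool frame: the origin (TCP) lies where the fingers leave the gripper's body, on its centre line; the fingertips stand 73 mm ahead of it and the grasp point (between the pads) lies 54 mm ahead of it (bot.finger_overhang is the z of the fingertips in the tool frame, in m); z points along the fingers, y is the line along which they close (so a half turn about z gives the same grasp; the last joint's range is limited). The gripper opens to 85 mm and grips with 20 to 120 N. Pads are 22 mm wide; open, the fingers measure 114 mm over their backs; the gripper's body (76 mm by 85 mm) begins 54 mm behind the grasp point. The pads swing forward as they close: fully open they stand 13 mm farther back than shut.
Start: joints at [-1.188, 0.521, -0.036, 1.599, 0.021, 1.021, -0.113], TCP at [0.273, 0.562, 0.304] pointing down, gripper open.
Joint ranges: [-2.91, 2.91], [-0.3, 2.13], [-1.5, 1.42], [0.17, 2.43], [-1.26, 4.41], [0.16, 1.93], [-2.52, 2.52]. Speed limits (rad/s): [1.89, 1.89, 2.39, 2.39, 3.01, 3.01, 3.01].

### API

Orientations are given as a 3x3 rotation matrix whose columns are the frame's x, y, z axes.
In Python, from station import bot gives the robot as it stands.
- The arm moves only by the shell command python3 -m pendant 'ROWS' [FORCE]. ROWS is JSON, a list of rows, each an object with "offset": the shift along the tool's x, y, z as a fraction of full scale, a list of three; "yaw": the turn about the tool's z as a fraction of full scale; "fingers": the closure, from 0 (fully open) to 1 (shut). In form: [{"offset": [x, y, z], "yaw": yaw, "fingers": fingers}, ...]. A call has 1 to 10 rows; each row shifts and turns the commanded pose from where the row before left it, along the tool's axes as they then stand; what a row does not reach is not made up. Full scale, the value 1, is 0.025 m for a shift and 4 degrees for a turn. A row lasts 1/12 s, in which the tool goes at most 41.7 mm and 7.16 degrees, less where a joint would pass 70% of its speed; a pose out of reach is approached as far as the arm can. A call with a number of a shift or a turn outside -1 to 1 is refused whole. A call with a gripper value outside its range is refused whole. The fingers move at their own pace and stop on an object; FORCE is the grip in N (left out, the last holds). Time passes only in rows, so rows that do not move let the fingers close. It gives the time, the measured TCP pose, the force, the opening and the grip force at its end, in the units of the state.
- bot.state(): the state, without advancing time (a new reading comes with each control period).
- bot.capture(name): name is "side" or "top" or "wrist"; returns (picture, depth): 384x512x3 uint8, red, green, blue; 384x512 float32, m along the optical axis (not along the pixel's ray), 0 where there is no reading.
- bot.camera_model(name): a dict with "K" (3x3 intrinsics, pixels), "dist" ([k1, k2, p1, p2, k3] as OpenCV has them; the pictures are not rectified), "R" (3x3) and "t" (3): a world point X has camera coordinates R X + t; the wrist camera has in their place "tool_from_camera" (4x4, takes a point from camera to tool coordinates, whose origin is the TCP and whose axes are the flange's). Camera axes: x right, y down, z forward; pixel columns grow to the right and rows downward; lengths in m; the calibration is good to about 2 mm. A picture is of the moment at which its call begins: read the wrist's pose just before it. camera_model takes no time and is no camera call.
- bot.finish_job(): hands the job in; it is judged then, once.
Trained networks look in the newest picture that a camera, given by its name, has taken for a name from the list of things; names that differ only in an ending like _2 or _b are one class to them, and where a whole thing is asked for, a point or a joint stands for the part that bears it (a point fixed in the world has none). Each returns a list of dicts, best first, with "score" (0 to 1); they miss things now and then, are a little off and sometimes report something else, mostly with a low value. They report only what shows in the picture. A call takes as long as a camera call. They do not tell look-alikes from the thing itself.
- bot.recognise(camera, query): "xyz" ([x, y, z] in m, in the coordinates of the camera as it stood for that picture, good to about 4 mm: the middle of the surface that is visible of it).
- bot.landmark_of(camera, query): "xyz" ([x, y, z] in m, in the coordinates of the camera as it stood for that picture, good to about 4 mm: a listed point, or the origin of a listed thing).
The state is a dict: "time": time; "joint_pos": joint angles; "qvel": joint speeds; "joint_efforts": joint torques, N m; "tool_pos": TCP position; "tcp_rot": TCP orientation; "wrist_force": force on the tool from outside, world axes, zero at the start; "torque": the same for the moment, N m; "grip_width": finger opening in m; "grasp_force": force on a finger pad.
Only numpy, scipy, OpenCV 4.12 (cv2) and the standard library are available. Lean on these libraries where they do the work, as an engineer would, in place of code of your own. Each camera call takes 0.05 s, during which the arm holds its last target. There are 200 camera calls.

### The job

Get the deck-fill test board ready and start its leak test: with the cap puller, not your fingers, hook each snug brass cap on the board under its head, pull it straight up off its neck, and stand it head-up in the shallow wooden tray, flat on the tray's floor. When every cap is in the tray, stand the puller upright on the middle of its rubber mat again and let go; only then press the leak tester's start button fully down and release it. Leave the other goods on the counter where they are.

Things in the scene. Friction and masses are not known exactly. Their poses are not given: they have to be found in the camera images.
- cap1_mid (a point): snug brass cap, mushroom-shaped, 40 mm tall: round head 66 mm across, 10 mm thick, on a skirt 43 mm across, 30 mm tall. Point: on its axis, 20 mm above the skirt's bottom edge, z up. At the start seated over neck 1, held by sprung latches (about 8 to 18 N straight up, free after 18 mm of lift). 0.22 kg. May be absent
- cap2_mid (a point): snug brass cap, mushroom-shaped, 40 mm tall: round head 66 mm across, 10 mm thick, on a skirt 43 mm across, 30 mm tall. Point: on its axis, 20 mm above the skirt's bottom edge, z up. At the start seated over neck 2, held by sprung latches (about 8 to 18 N straight up, free after 18 mm of lift). 0.22 kg. May be absent
- cap3_mid (a point): snug brass cap, mushroom-shaped, 40 mm tall: round head 66 mm across, 10 mm thick, on a skirt 43 mm across, 30 mm tall. Point: on its axis, 20 mm above the skirt's bottom edge, z up. At the start seated over neck 3, held by sprung latches (about 8 to 18 N straight up, free after 18 mm of lift). 0.22 kg. May be absent
- cap4_mid (a point): snug brass cap, mushroom-shaped, 40 mm tall: round head 66 mm across, 10 mm thick, on a skirt 43 mm across, 30 mm tall. Point: on its axis, 20 mm above the skirt's bottom edge, z up. At the start seated over neck 4, held by sprung latches (about 8 to 18 N straight up, free after 18 mm of lift). 0.22 kg. May be absent
- neck1 (a point): neck 1 of 4 in a row on the test board, 105 mm apart, neck 1 at its -y end: brass stub 27 mm across, 24 mm tall, on a flange 90 mm across. Point: centre of the flange's upper face, 26 mm above the counter, where a seated cap's skirt stands; x across the board, away from the robot, y along the row. Board fixed, 110 x 420 mm, 20 mm thick
- neck2 (a point): neck 2 of 4 in a row on the test board, 105 mm apart, neck 1 at its -y end: brass stub 27 mm across, 24 mm tall, on a flange 90 mm across. Point: centre of the flange's upper face, 26 mm above the counter, where a seated cap's skirt stands; x across the board, away from the robot, y along the row. Board fixed, 110 x 420 mm, 20 mm thick
- neck3 (a point): neck 3 of 4 in a row on the test board, 105 mm apart, neck 1 at its -y end: brass stub 27 mm across, 24 mm tall, on a flange 90 mm across. Point: centre of the flange's upper face, 26 mm above the counter, where a seated cap's skirt stands; x across the board, away from the robot, y along the row. Board fixed, 110 x 420 mm, 20 mm thick
- neck4 (a point): neck 4 of 4 in a row on the test board, 105 mm apart, neck 1 at its -y end: brass stub 27 mm across, 24 mm tall, on a flange 90 mm across. Point: centre of the flange's upper face, 26 mm above the counter, where a seated cap's skirt stands; x across the board, away from the robot, y along the row. Board fixed, 110 x 420 mm, 20 mm thick
- puller_grip (a point): cap puller, 0.5 kg, standing on its fork at the start. Point: centre of its upright wooden handle (30 mm along x, 26 mm along y, 56 mm tall), 98 mm above the underside of the fork; z up, x the way the fork opens. Slid forward under a cap's head until the handle is over the cap's axis, it lifts the cap in line with the handle; once the cap is set down it can be backed out
- puller_fork (a point): the puller's fork: point on the handle's axis, at the fork's underside; axes as the handle's. Two tines along x, 42 mm behind to 31 mm ahead of the axis, 8 mm wide, 6 mm thick, 48 mm apart inside, with nibs 4 mm higher at the tips (25 to 31 mm ahead) that keep a cap's head on. Behind them a heel plate, 40 to 68 mm behind, 110 mm wide, 10 mm thick; a web (40 to 48 mm behind) rises from it to a top arm 62 to 70 mm up
- mat_top (a point): black rubber mat, 160 x 160 mm, 3 mm thick, fixed. Point: centre of its upper face
- tray_floor (a point): shallow wooden tray, fixed, 200 x 200 mm outside, 190 x 190 mm inside; floor 4 mm, rim 12 mm above the counter (8 mm above the floor). Point: centre of the floor's upper face; x away from the robot at yaw 0
- start_top (a point): centre of the top of the leak tester's round start button (36 mm across), z up; it moves with the button. The tester is a fixed grey box 150 x 150 mm, 75 mm high; the button stands on top of it towards the robot
- start (a joint): start button travel: 0 up, 0.008 m fully down; a spring takes 6 N to push it fully down and returns it
- thimble1: bystander: first bronze thimble (teardrop rope eye, 94 x 68 mm, 14 mm thick), lying flat; origin at its underside
- thimble2: bystander: second bronze thimble, the same; origin at its underside
- thimble3: bystander: third bronze thimble, the same; origin at its underside
- clapper: bystander: tarnished brass bell clapper, 156 mm long, 40 mm high, lying; origin at its underside
- hinge: bystander: brass butt hinge lying open, 90 x 84 mm, 12 mm high; origin at its underside
- fillplate: bystander: worn loose brass deck fill plate, disc 110 mm across, 12 mm high; origin at its underside
There are look-alikes about, which are no part of the job. What is shaped like the part that bears cap1_mid but green is not meant.

How it is judged:
By the outcome, as a careful person would: the job done as asked, in the order asked, and still so for the second after the job is handed in, with the robot touching nothing.
Of cap1, cap2, cap3, cap4 only 2 to 4 are there at a start; the rules pass over those that are not, and their reading is None.
At some moment in a run one of puller may be knocked a few centimetres aside while the robot is not near it.
It also fails if it takes over 210 s, if anything falls off the work surface, if the arm or the gripper's body presses on something with over 40 N, if the wrist force passes 120 N, or if a joint passes its speed limit or range.

## Working session

There is one attempt and no reset: what is moved stays moved. The work goes in short steps, Python scripts to look and compute and a shell command to move; the robot and the scene stay as the last step left them, time stands still between calls to the robot, and variables do not carry over. Pictures are saved under pics/ and viewed, at most 14 in all, crops included, and the job is handed in when it is done.

```bash
ls; mkdir -p pics; cat > h.py <<'E'
import numpy as np, cv2
from station import bot
def cam(name, rgbname=None):
    s=bot.state(); im,d=bot.capture(name)
    if rgbname: cv2.imwrite('pics/'+rgbname+'.png',im[:,:,::-1])
    return s,im,d
def toworld(name,p,s):
    m=bot.camera_model(name); p=np.array(p,float)
    if name=='wrist':
        T=np.array(m['tool_from_camera']); q=T[:3,:3]@p+T[:3,3]
        return np.array(s['tcp_rot'])@q+np.array(s['tool_pos'])
    return np.array(m['R']).T@(p-np.array(m['t']))
def px(name,p):
    m=bot.camera_model(name)
    return cv2.projectPoints(np.array([p],float),np.zeros(3),np.zeros(3),np.array(m['K']),np.array(m['dist']))[0].ravel().round(0)
def find(name,s,qs,mark=True,n=5):
    for q in qs:
        r=(bot.landmark_of if mark else bot.recognise)(name,q)
        for e in r[:n]: print(name,q,round(e['score'],2),toworld(name,e['xyz'],s).round(4),px(name,e['xyz']))
def pix2w(name,u,v,s,z=None,d=None):
    m=bot.camera_model(name)
    a=cv2.undistortPoints(np.array([[[u,v]]],float),np.array(m['K']),np.array(m['dist'])).ravel()
    r=np.array([a[0],a[1],1.])
    if d is not None: return toworld(name,r*d[int(v),int(u)],s)
    o=toworld(name,[0,0,0],s); w=toworld(name,r,s)-o
    return o+w*(z-o[2])/w[2]
E
python3 - <<'E'
from h import *
s,im,d=cam('top','top0')
find('top',s,['cap1_mid','neck1','neck4','puller_grip','puller_fork','mat_top','tray_floor','start_top'])
s,im,d=cam('side','side0')
find('side',s,['cap1_mid','puller_grip','puller_fork'])
print(bot.state())
E
```

```text
pics
top cap1_mid 0.84 [ 0.7056 -0.4574  0.0211] [374. 160.]
top cap1_mid 0.71 [ 0.6272 -0.1908  0.0469] [292. 180.]
top cap1_mid 0.67 [ 0.5947 -0.5606  0.0187] [407. 195.]
top neck1 0.93 [ 0.6223 -0.1839  0.0273] [289. 183.]
top neck1 0.76 [0.6246 0.1306 0.0264] [189. 180.]
top neck1 0.58 [ 0.6225 -0.0851  0.0277] [257. 182.]
top neck1 0.57 [0.6268 0.0257 0.0248] [222. 180.]
top neck4 0.93 [ 0.6223 -0.1839  0.0273] [289. 183.]
top neck4 0.76 [0.6246 0.1306 0.0264] [189. 180.]
top neck4 0.58 [ 0.6225 -0.0851  0.0277] [257. 182.]
top neck4 0.57 [0.6268 0.0257 0.0248] [222. 180.]
top puller_grip 0.62 [ 0.4521 -0.0116  0.1005] [230. 235.]
top puller_grip 0.24 [ 0.6279 -0.0757  0.0472] [254. 179.]
top puller_fork 0.57 [ 0.4545 -0.0068  0.0052] [231. 236.]
top puller_fork 0.2 [ 0.4519 -0.014   0.0994] [231. 235.]
top mat_top 0.95 [ 0.4351 -0.0078  0.004 ] [231. 242.]
top mat_top 0.7 [ 0.6255 -0.0748  0.0447] [254. 180.]
top tray_floor 0.65 [ 0.5254 -0.3691  0.0031] [347. 216.]
top start_top 0.58 [0.4781 0.3615 0.1019] [104. 222.]
side cap1_mid 0.73 [ 0.5946 -0.5632  0.0242] [291. 125.]
si
[... 357 characters left out ...]
81521]), 'qvel': array([-0.00088534,  0.00044591, -0.00175882,  0.00132627,  0.00070923,
       -0.00114491, -0.0015122 ]), 'joint_efforts': array([ 3.81282025e-04, -9.26589417e+01,  1.97889514e+00, -3.70203030e+01,
        1.82108686e-02,  1.57995350e-03,  5.55099109e-05]), 'tool_pos': array([0.27344159, 0.56200804, 0.30390354]), 'tcp_rot': array([[-8.99210437e-01,  4.37516388e-01,  1.52288985e-05],
       [ 4.37516388e-01,  8.99210437e-01,  1.99268282e-06],
       [-1.28221531e-05,  8.45473387e-06, -1.00000000e+00]]), 'wrist_force': array([ 0.34641696, -0.61101523, -0.33593942]), 'torque': array([ 0.00465157, -0.00750698, -0.01765182]), 'grasp_force': 0.0, 'grip_width': 0.0852835560109418}
```

```bash
python3 - <<'E'
import cv2
a=cv2.imread('pics/top0.png'); cv2.imwrite('pics/top0c.png',cv2.resize(a[130:300,70:440],None,fx=2.15,fy=2.15,interpolation=cv2.INTER_CUBIC))
E
```

```text
(no output)
```

View pics/top0c.png

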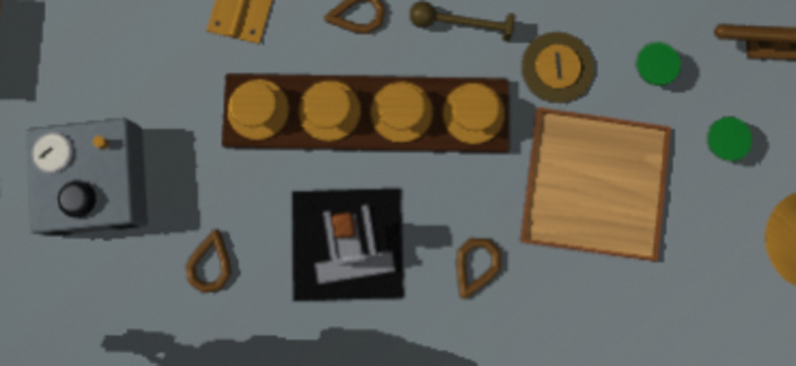

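View pics/side0.png

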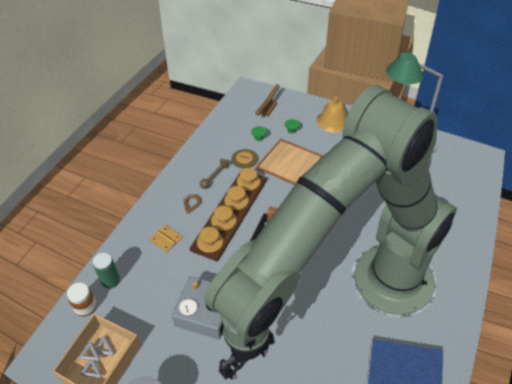

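```bash
cat >> h.py <<'E'
def go(x,y,z,yawdeg=None):
    "print tool-frame move in full-scale units; yawdeg = world angle of tool y axis minus 90"
    s=bot.state(); R=np.array(s['tcp_rot']); p=np.array(s['tool_pos'])
    a=np.degrees(np.arctan2(-R[0,1],R[1,1])); 
    print('t',s['time'],'tcp',p.round(4),'yaw',a.round(2),'F',np.array(s['wrist_force']).round(1),'grip',round(s['grip_width'],4))
    print('offset units',(R.T@(np.array([x,y,z])-p)/0.025).round(2), 'yaw units',None if yawdeg is None else round(-(yawdeg-a)/4,2))
E
python3 -c "
from h import *
print(bot.camera_model('wrist'))
go(.40,-.01,.30,0)"
python3 -m pendant '[{"offset":[0,0,0],"yaw":-1,"fingers":0},{"offset":[0,0,0],"yaw":-1,"fingers":0},{"offset":[0,0,0],"yaw":-1,"fingers":0},{"offset":[0,0,0],"yaw":-1,"fingers":0},{"offset":[0,0,0],"yaw":-1,"fingers":0},{"offset":[0,0,0],"yaw":-1,"fingers":0},{"offset":[0,0,0],"yaw":-0.49,"fingers":0}]'
```

```text
{'K': array([[275.6244615 ,   0.        , 255.91961927],
       [  0.        , 275.6244615 , 193.20723901],
       [  0.        ,   0.        ,   1.        ]]), 'dist': array([-0.02866007,  0.        ,  0.        ,  0.        ,  0.        ]), 'tool_from_camera': array([[ 6.70407828e-04, -9.62991747e-01, -2.69530047e-01,
         6.78379818e-02],
       [ 9.99999661e-01,  7.74674746e-04, -2.80479993e-04,
        -3.44438371e-04],
       [ 4.78898039e-04, -2.69529768e-01,  9.62991939e-01,
        -7.15872335e-02],
       [ 0.00000000e+00,  0.00000000e+00,  0.00000000e+00,
         1.00000000e+00]])}
t 0.65 tcp [0.2734 0.562  0.3039] yaw -25.95 F [ 0.3 -0.6 -0.3] grip 0.0853
offset units [-14.56 -18.36   0.16] yaw units -6.49
time: 1.23
tool_pos: [0.2735, 0.562, 0.3039]
tcp_rot: [[-1.0, -0.004, -0.0], [-0.004, 1.0, 0.0], [0.0, 0.0, -1.0]]
wrist_force: [0.6, -0.0, -0.8]
grip_width: 0.0851
grasp_force: 0.0
```

```bash
R='' 
python3 -m pendant '[{"offset":[-0.25,-0.96,0],"yaw":0,"fingers":0},{"offset":[-0.25,-0.96,0],"yaw":0,"fingers":0},{"offset":[-0.25,-0.96,0],"yaw":0,"fingers":0},{"offset":[-0.25,-0.96,0],"yaw":0,"fingers":0},{"offset":[-0.25,-0.96,0],"yaw":0,"fingers":0},{"offset":[-0.25,-0.96,0],"yaw":0,"fingers":0},{"offset":[-0.25,-0.96,0],"yaw":0,"fingers":0},{"offset":[-0.25,-0.96,0],"yaw":0,"fingers":0}]' >/dev/null
python3 -m pendant '[{"offset":[-0.25,-0.96,0],"yaw":0,"fingers":0},{"offset":[-0.25,-0.96,0],"yaw":0,"fingers":0},{"offset":[-0.25,-0.96,0],"yaw":0,"fingers":0},{"offset":[-0.25,-0.96,0],"yaw":0,"fingers":0},{"offset":[-0.25,-0.96,0],"yaw":0,"fingers":0},{"offset":[-0.25,-0.96,0],"yaw":0,"fingers":0},{"offset":[-0.25,-0.96,0],"yaw":0,"fingers":0},{"offset":[-0.25,-0.96,0],"yaw":0,"fingers":0}]' >/dev/null
python3 -m pendant '[{"offset":[-0.25,-0.96,0],"yaw":0,"fingers":0},{"offset":[-0.25,-0.96,0],"yaw":0,"fingers":0},{"offset":[-0.25,-0.96,0],"yaw":0,"fingers":0},{"offset":[-0.25,-0.96,0],"yaw":0,"fingers":0},{"offset":[-0.25,-0.96,0],"yaw":0,"fingers":0},{"offset":[-0.25,-0.96,0],"yaw":0,"fingers":0},{"offset":[-0.25,-0.96,0],"yaw":0,"fingers":0},{"offset":[-0.25,-0.96,0],"yaw":0,"fingers":0},{"offset":[0,0,0],"yaw":0,"fingers":0}]'
python3 - <<'E'
from h import *
s,im,d=cam('wrist','w1')
np.save('w1d.npy',d)
find('wrist',s,['cap1_mid','neck1','puller_grip','puller_fork','mat_top'])
print(s['joint_pos'].round(2),s['tool_pos'])
E
```

```text
time: 3.32
tool_pos: [0.4242, -0.0178, 0.3041]
tcp_rot: [[-1.0, 0.004, 0.001], [0.004, 1.0, -0.001], [-0.001, -0.001, -1.0]]
wrist_force: [-0.6, 0.4, 0.0]
grip_width: 0.0851
grasp_force: 0.0
wrist cap1_mid 0.32 [0.4011 0.1865 0.0025] [407. 150.]
wrist neck1 0.69 [0.6242 0.1238 0.0306] [353. 304.]
wrist neck1 0.68 [ 0.6221 -0.0812  0.0289] [214. 303.]
wrist neck1 0.63 [0.6228 0.0243 0.0265] [285. 302.]
wrist puller_grip 0.62 [ 0.4515 -0.0119  0.0984] [262. 209.]
wrist puller_grip 0.55 [ 0.4055 -0.1985  0.0026] [124. 155.]
wrist mat_top 0.86 [ 0.433  -0.0114  0.0057] [261. 174.]
[-0.21  0.2   0.12  2.1  -0.03  0.84  1.5 ] [ 0.4242218  -0.01780989  0.304117  ]
```

View pics/w1.png

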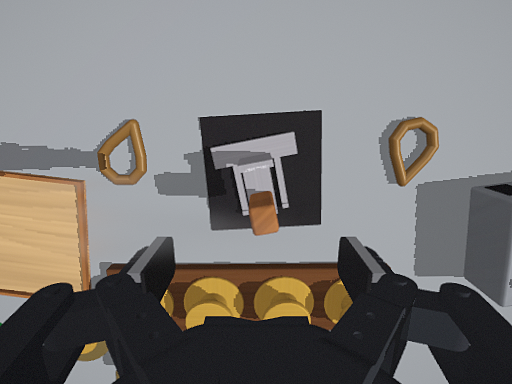

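```bash
cat >> h.py <<'E'
def cloud(name,s,d):
    m=bot.camera_model(name); v,u=np.nonzero(d>0)
    a=cv2.undistortPoints(np.stack([u,v],1).astype(float)[:,None],np.array(m['K']),np.array(m['dist']))[:,0]
    q=np.c_[a,np.ones(len(a))]*d[v,u][:,None]
    if name=='wrist':
        T=np.array(m['tool_from_camera']); q=q@T[:3,:3].T+T[:3,3]
        return q@np.array(s['tcp_rot']).T+np.array(s['tool_pos'])
    return (q-np.array(m['t']))@np.array(m['R'])
def box(P,lo,hi): return P[np.all((P>lo)&(P<hi),1)]
def rect(P): 
    (c,sz,a)=cv2.minAreaRect((P[:,:2]*1000).astype(np.float32)); return np.round(c,1),np.round(sz,1),round(a,1)
def caps(P,zt,tol=.004,region=((-9,-9),(9,9))):
    Q=box(P,[region[0][0],region[0][1],zt-tol],[region[1][0],region[1][1],zt+tol])
    g=np.zeros((1000,1400),np.uint8); ij=(Q[:,:2]*1000).astype(int)+[0,700]
    ok=np.all((ij>=0)&(ij<[1000,1400]),1); np.add.at(g,tuple(ij[ok].T),1)
    n,l,st,c=cv2.connectedComponentsWithStats(cv2.morphologyEx((g>0).astype(np.uint8),cv2.MORPH_CLOSE,np.ones((7,7))))
    for i in range(1,n):
        if 900<st[i,4]:
            q=Q[ok][l[tuple(ij[ok].T)]==i]
            print('blob',rect(q),'encl',np.round(cv2.minEnclosingCircle((q[:,:2]*1000).astype(np.float32)),1) if 0 else cv2.minEnclosingCircle((q[:,:2]*1000).astype(np.float32)),'z',np.median(q[:,2]).round(4))
E
python3 - <<'E'
from h import *
s=bot.state(); d=np.load('w1d.npy'); P=cloud('wrist',s,d)
print('handle',rect(box(P,[.38,-.1,.120],[.52,.08,.14])))
print('heel',rect(box(P,[.34,-.1,.009],[.42,.08,.02])))
s,im,d=cam('top'); P=cloud('top',s,d); np.save('topP.npy',P)
print('caps'); caps(P,.066)
print('mat'); Q=box(P,[.3,-.15,.0015],[.54,.12,.0045]); print(rect(Q))
print('tray rim'); Q=box(P,[.3,-.55,.008],[.7,-.2,.016]); print(rect(Q),len(Q))
print('btn'); caps(P,.1,.006); print(rect(box(P,[.4,.2,.07],[.7,.5,.08])))
E
```

```text
handle (array([451.1,  -7. ]), array([29.3, 26. ]), 11.2)
heel (array([405.4, -16.1]), array([ 41.8, 110.2]), 11.2)
caps
blob (array([624. ,  22.1]), array([66.2, 60.8]), 3.3) encl ((624.000732421875, 22.012495040893555), 33.26219940185547) z 0.0661
blob (array([623.3, 127.2]), array([64.9, 62.3]), 46.8) encl ((623.3034057617188, 127.6068344116211), 32.9569206237793) z 0.0661
blob (array([ 624.1, -185.2]), array([62.2, 64.1]), 4.2) encl ((624.891357421875, -184.5989532470703), 32.83161926269531) z 0.0663
blob (array([625. , -82.4]), array([63.1, 63.6]), 0.9) encl ((624.6937866210938, -83.05197143554688), 32.72972106933594) z 0.066
mat
(array([419.5, -99.6]), array([238.5, 103.9]), 1.3)
tray rim
(array([ 514.3, -369.1]), array([336.2, 369.7]), 89.6) 985
btn
blob (array([ 449.9, -683.9]), array([59.3, 33.7]), 0.4) encl ((450.2074279785156, -693.4566040039062), 30.194293975830078) z 0.0979
(array([514.8, 369. ]), array([150.4, 149.9]), 8.4)
```

```bash
python3 -c "
from h import *
go(.451,-.007,.158,11.2)"
```

```text
t 3.6667 tcp [ 0.4235 -0.0133  0.304 ] yaw 0.09 F [ 0.   0.3 -0.3] grip 0.0856
offset units [-1.1   0.25  5.84] yaw units -2.78
```

```bash
python3 -m pendant '[{"offset":[-0.5,0,0.5],"yaw":0,"fingers":0},{"offset":[-0.5,0,0.5],"yaw":0,"fingers":0},{"offset":[0,0,0],"yaw":-1,"fingers":0},{"offset":[0,0,0],"yaw":-1,"fingers":0},{"offset":[0,0,0],"yaw":-0.8,"fingers":0},{"offset":[0,0,0],"yaw":0,"fingers":0},{"offset":[0,0,0],"yaw":0,"fingers":0},{"offset":[0,0,0],"yaw":0,"fingers":0},{"offset":[0,0,0],"yaw":0,"fingers":0}]'
python3 - <<'E'
from h import *
s,im,d=cam('wrist','w2'); P=cloud('wrist',s,d)
print('handle',rect(box(P,[.40,-.1,.120],[.52,.08,.14])))
print('heel',rect(box(P,[.34,-.1,.009],[.42,.08,.02])))
go(.451,-.0115,.158,11.2)
E
```

```text
time: 4.42
tool_pos: [0.4486, -0.0138, 0.279]
tcp_rot: [[-0.981, -0.193, 0.0], [-0.193, 0.981, -0.0], [-0.0, -0.0, -1.0]]
wrist_force: [-0.0, 0.9, 0.0]
grip_width: 0.0857
grasp_force: 0.0
handle (array([452.7, -11.8]), array([30.5, 25.8]), 11.2)
heel (array([405.7, -20.8]), array([ 39.9, 109.7]), 10.6)
t 4.4667 tcp [ 0.4486 -0.0138  0.279 ] yaw 11.16 F [-0.1  0.3  0.2] grip 0.0856
offset units [-0.11  0.07  4.84] yaw units -0.01
```

```bash
python3 -m pendant '[{"offset":[-0.15,0.05,0.8],"yaw":0,"fingers":0},{"offset":[0,0,0.8],"yaw":0,"fingers":0},{"offset":[0,0,0.8],"yaw":0,"fingers":0},{"offset":[0,0,0.8],"yaw":0,"fingers":0},{"offset":[0,0,0.8],"yaw":0,"fingers":0},{"offset":[0,0,0.8],"yaw":0,"fingers":0},{"offset":[0,0,0],"yaw":0,"fingers":0},{"offset":[0,0,0],"yaw":0,"fingers":0}]'
python3 -m pendant '[{"offset":[0,0,0],"yaw":0,"fingers":1},{"offset":[0,0,0],"yaw":0,"fingers":1},{"offset":[0,0,0],"yaw":0,"fingers":1},{"offset":[0,0,0],"yaw":0,"fingers":1},{"offset":[0,0,0],"yaw":0,"fingers":1},{"offset":[0,0,0],"yaw":0,"fingers":1},{"offset":[0,0,0],"yaw":0,"fingers":1},{"offset":[0,0,0],"yaw":0,"fingers":1},{"offset":[0,0,0],"yaw":0,"fingers":1},{"offset":[0,0,0],"yaw":0,"fingers":1}]' 100
```

```text
time: 5.13
tool_pos: [0.4517, -0.012, 0.1587]
tcp_rot: [[-0.981, -0.194, -0.002], [-0.194, 0.981, -0.0], [0.002, 0.0, -1.0]]
wrist_force: [0.5, -0.6, 0.6]
grip_width: 0.0858
grasp_force: 0.0
time: 5.97
tool_pos: [0.4522, -0.0117, 0.1595]
tcp_rot: [[-0.981, -0.195, 0.001], [-0.195, 0.981, 0.0], [-0.001, 0.0, -1.0]]
wrist_force: [-2.9, 3.6, 11.9]
grip_width: 0.0254
grasp_force: 97.5
```

```bash
python3 -m pendant '[{"offset":[0,0,-0.5],"yaw":0,"fingers":1},{"offset":[0,0,-0.8],"yaw":0,"fingers":1},{"offset":[0,0,-0.8],"yaw":0,"fingers":1},{"offset":[0,0,-0.3],"yaw":1,"fingers":1},{"offset":[0,0,0],"yaw":1,"fingers":1},{"offset":[0,0,0],"yaw":0.8,"fingers":1},{"offset":[0,0,0],"yaw":0,"fingers":1},{"offset":[0,0,0],"yaw":0,"fingers":1},{"offset":[0,0,0],"yaw":0,"fingers":1}]'
python3 - <<'E'
from h import *
s,im,d=cam('wrist','w3'); P=cloud('wrist',s,d); np.save('w3P.npy',P)
print(s['tool_pos'],s['tcp_rot'].round(3))
print('heel',rect(box(P,[.34,-.1,.055],[.42,.08,.085])))
T=(P-s['tool_pos'])@s['tcp_rot']
T=T[(abs(T[:,1])<.07)&(T[:,0]<.08)&(T[:,0]>-.04)&(T[:,2]>.08)&(T[:,2]<.17)]
h=np.histogram(T[:,2],np.arange(.08,.172,.004)); print([(round(a,3),n) for a,n in zip(h[1],h[0])])
for a,b in ((.08,.10),(.135,.155),(.135,.16)):
  q=T[(T[:,2]>a)&(T[:,2]<b)]; print(a,rect(q),len(q)) if len(q)>5 else 0
caps(P,.066)
E
```

```text
time: 6.72
tool_pos: [0.4519, -0.012, 0.2188]
tcp_rot: [[-1.0, -0.002, -0.0], [-0.002, 1.0, -0.0], [0.0, -0.0, -1.0]]
wrist_force: [-1.1, 1.1, -5.4]
grip_width: 0.0248
grasp_force: 99.1
[ 0.45186486 -0.01197417  0.21877589] [[-1.    -0.002 -0.   ]
 [-0.002  1.    -0.   ]
 [ 0.    -0.    -1.   ]]
heel (array([402.1, -11.9]), array([109.9,  35.4]), 89.7)
[(np.float64(0.08), np.int64(418)), (np.float64(0.084), np.int64(2917)), (np.float64(0.088), np.int64(68)), (np.float64(0.092), np.int64(66)), (np.float64(0.096), np.int64(50)), (np.float64(0.1), np.int64(28)), (np.float64(0.104), np.int64(51)), (np.float64(0.108), np.int64(60)), (np.float64(0.112), np.int64(23)), (np.float64(0.116), np.int64(37)), (np.float64(0.12), np.int64(56)), (np.float64(0.124), np.int64(4)), (np.float64(0.128), np.int64(53)), (np.float64(0.132), np.int64(19)), (np.float64(0.136), np.int64(35)), (np.float64(0.14), np.int64(689)), (np.float64(0.144), np.int64(4124)), (np.float64(0.148), np.int64(1131)), (np.float64(0.152), np.int64(38)), (np.float64(0.156), np.int64(0)), (np.float64(0.16), np.int64(0)), (np.float64(0.164), np.int64(0))]
0.08 (array([25.6, -0.3]), array([43.8, 40.2]), 0.2) 3519
0.135 (array([20.1,  0. ]), array([ 94.4, 109.9]), 0.4) 6029
0.135 (array([20.1,  0. ]), array([ 94.4, 109.9]), 0.4) 6032
```

View pics/w3.png

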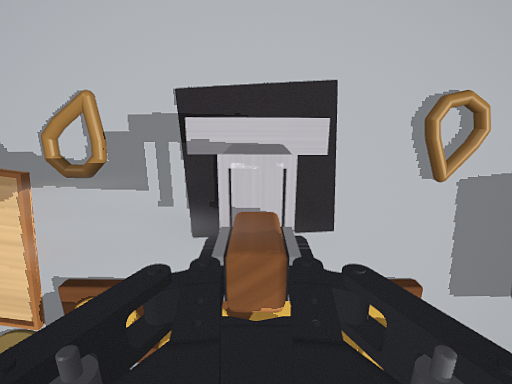

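```bash
python3 - <<'E'
from h import *
s,im,d=cam('top','t2'); P=cloud('top',s,d)
caps(P,.066,.003,((.55,-.3),(.7,.25)))
Q=box(P,[.34,-.09,.05],[.5,.07,.09]); print(len(Q),rect(Q))
h=np.histogram(Q[:,2],np.arange(.05,.09,.004)); print(h[0])
find('top',s,['puller_fork','neck1','puller_grip'])
a=im[150:290,150:350]; cv2.imwrite('pics/t2c.png',cv2.resize(a[:,:,::-1],None,fx=4,fy=4,interpolation=cv2.INTER_CUBIC))
E
```

```text
blob (array([624.3,  22. ]), array([63.7, 61.8]), 38.1) encl ((624.0803833007812, 22.406200408935547), 32.84663772583008) z 0.0662
blob (array([623.1, 127.1]), array([65. , 62.1]), 46.6) encl ((622.9058837890625, 127.20867919921875), 32.935935974121094) z 0.0662
blob (array([ 624.4, -185.3]), array([62.4, 63.6]), 2.1) encl ((624.771728515625, -184.82107543945312), 32.924041748046875) z 0.066
blob (array([624.8, -82.4]), array([62. , 63.6]), 1.5) encl ((624.3779907226562, -82.59003448486328), 32.40357971191406) z 0.0664
59 (array([397.9, -58.9]), array([26.2, 14.7]), 1.5)
[ 0  0  0  0  4 36 17  2  0]
top neck1 0.92 [0.6252 0.0251 0.0245] [222. 181.]
top neck1 0.86 [ 0.6254 -0.0853  0.0278] [258. 181.]
top neck1 0.78 [0.6236 0.13   0.0247] [189. 180.]
top neck1 0.67 [ 0.6277 -0.1849  0.0302] [289. 181.]
```

View pics/t2c.png

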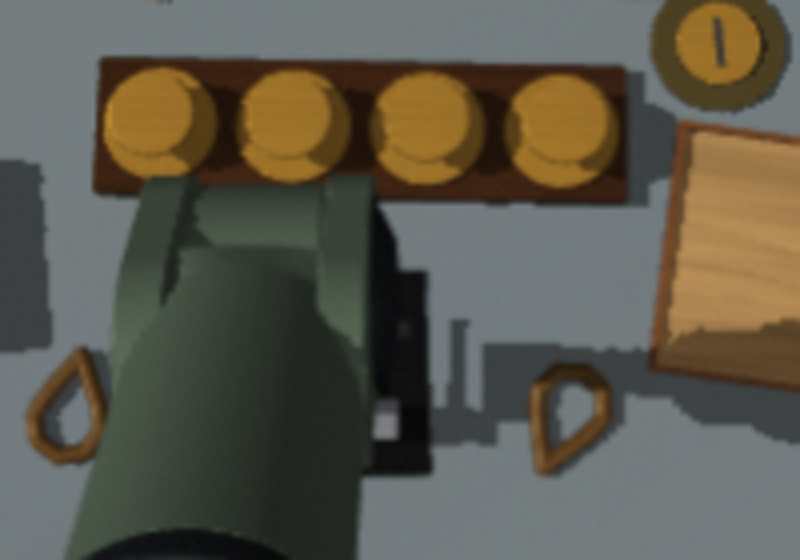

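```bash
python3 - <<'E'
from h import *
from scipy.optimize import least_squares
s=dict(tool_pos=np.array([.4242218,-.0178099,.304117]),tcp_rot=np.array([[-1,.004,.001],[.004,1,-.001],[-.001,-.001,-1.]]))
P=cloud('wrist',s,np.load('w1d.npy'))
print('handle',rect(box(P,[.40,-.1,.120],[.52,.08,.14])))
Q=box(P,[.56,-.3,.060],[.69,.25,.072]); caps(P,.066,.006,((.56,-.3),(.69,.25)))
# near-edge arcs: for y bins minimal x
for yc in (.0225,-.0825,.1275):
    q=Q[abs(Q[:,1]-yc)<.036]
    pts=[]
    for b in np.arange(yc-.03,yc+.03,.003):
        k=q[abs(q[:,1]-b)<.0015]
        if len(k)>1: pts.append(k[np.argmin(k[:,0]),:2])
    pts=np.array(pts)
    if len(pts)>5:
        r=least_squares(lambda c:np.hypot(*(pts-c).T)-.033,[.624,yc],loss='soft_l1',f_scale=.001)
        print(yc,len(pts),r.x.round(4),np.abs(r.fun).mean().round(4))
# board near edge/ends
B=box(P,[.5,-.3,.016],[.6,.25,.023]); print('board',len(B),B.min(0),B.max(0))
E
```

```text
handle (array([452.1, -12. ]), array([29.3, 26. ]), 10.9)
blob (array([608.9, -86.3]), array([33.7, 65.4]), 14.7) encl ((620.9790649414062, -83.102294921875), 32.967247009277344) z 0.0674
blob (array([607.1,  22.5]), array([65.2, 32.3]), 85.8) encl ((621.8818359375, 21.42569351196289), 32.62763595581055) z 0.0672
0.0225 20 [0.6242 0.0215] 0.0003
-0.0825 20 [ 0.6248 -0.0827] 0.0004
board 2544 [ 0.56804714 -0.24010816  0.01600141] [0.59998956 0.17652402 0.02299563]
```

```bash
python3 -m pendant '[{"offset":[-0.46,-0.88,0],"yaw":0,"fingers":1},{"offset":[-0.46,-0.88,0],"yaw":0,"fingers":1},{"offset":[-0.46,-0.88,0],"yaw":0,"fingers":1},{"offset":[-0.46,-0.88,0],"yaw":0,"fingers":1},{"offset":[-0.46,-0.88,0],"yaw":0,"fingers":1},{"offset":[-0.46,-0.88,0],"yaw":0,"fingers":1},{"offset":[-0.46,-0.88,0],"yaw":0,"fingers":1},{"offset":[-0.46,-0.88,0],"yaw":0,"fingers":1}]' >/dev/null
python3 -m pendant '[{"offset":[0,0,0.5],"yaw":0,"fingers":1},{"offset":[0,0,0.5],"yaw":0,"fingers":1},{"offset":[0,0,0],"yaw":0,"fingers":1},{"offset":[0,0,0],"yaw":0,"fingers":1},{"offset":[0,0,0],"yaw":0,"fingers":1},{"offset":[0,0,0],"yaw":0,"fingers":1}]'
python3 -c "
from h import *
go(.6245,-.1877,.1935,0)"
```

```text
time: 8.13
tool_pos: [0.5444, -0.1879, 0.1947]
tcp_rot: [[-1.0, -0.001, 0.001], [-0.001, 1.0, -0.0], [-0.001, -0.0, -1.0]]
wrist_force: [-0.1, -0.4, -5.2]
grip_width: 0.025
grasp_force: 100.2
t 8.1333 tcp [ 0.5444 -0.1879  0.1947] yaw 0.04 F [-0.1 -0.4 -5.2] grip 0.025
offset units [-3.21  0.    0.05] yaw units 0.01
```

```bash
python3 -m pendant '[{"offset":[-0.5,0,0.04],"yaw":0,"fingers":1},{"offset":[-0.5,0,0],"yaw":0,"fingers":1},{"offset":[-0.5,0,0],"yaw":0,"fingers":1},{"offset":[-0.5,0,0],"yaw":0,"fingers":1},{"offset":[-0.5,0,0],"yaw":0,"fingers":1},{"offset":[-0.4,0,0],"yaw":0,"fingers":1},{"offset":[-0.28,0,0],"yaw":0,"fingers":1},{"offset":[0,0,0],"yaw":0,"fingers":1},{"offset":[0,0,0],"yaw":0,"fingers":1}]'
python3 -c "
from h import *
s,im,d=cam('side','s1'); cv2.imwrite('pics/s1c.png',cv2.resize(im[120:270,170:340,::-1],None,fx=4,fy=4))"
```

```text
time: 8.88
tool_pos: [0.6233, -0.1879, 0.193]
tcp_rot: [[-1.0, -0.0, -0.0], [-0.0, 1.0, -0.0], [0.0, -0.0, -1.0]]
wrist_force: [-0.3, -0.6, -5.1]
grip_width: 0.0249
grasp_force: 100.5
```

View pics/s1c.png

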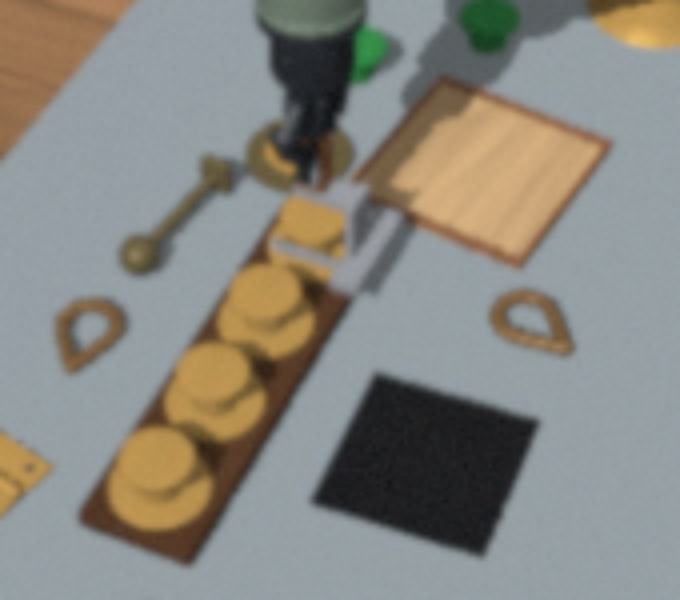

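```bash
python3 -m pendant '[{"offset":[0,0,-0.3],"yaw":0,"fingers":1},{"offset":[0,0,-0.3],"yaw":0,"fingers":1},{"offset":[0,0,-0.3],"yaw":0,"fingers":1},{"offset":[0,0,-0.3],"yaw":0,"fingers":1},{"offset":[0,0,-0.3],"yaw":0,"fingers":1},{"offset":[0,0,-0.3],"yaw":0,"fingers":1}]'
python3 -m pendant '[{"offset":[0,0,-0.3],"yaw":0,"fingers":1},{"offset":[0,0,-0.3],"yaw":0,"fingers":1},{"offset":[0,0,-0.4],"yaw":0,"fingers":1},{"offset":[0,0,0],"yaw":0,"fingers":1},{"offset":[0,0,0],"yaw":0,"fingers":1},{"offset":[0,0,0],"yaw":0,"fingers":1}]'
python3 - <<'E'
from h import *
s,im,d=cam('side','s2'); cv2.imwrite('pics/s2c.png',cv2.resize(im[120:270,170:340,::-1],None,fx=4,fy=4))
s,im,d=cam('wrist','w4'); P=cloud('wrist',s,d); np.save('w4P.npy',P)
T=(P-s['tool_pos'])@s['tcp_rot']
T=T[(abs(T[:,1])<.07)&(T[:,0]<.08)&(T[:,0]>-.04)&(T[:,2]>.135)&(T[:,2]<.155)]
print(rect(T),np.median(T[:,2]))
P=np.load('topP.npy')
# tray: rim pixels via top colour edges
s,im,d=cam('top','t3')
m=bot.camera_model('top')
hsv=cv2.cvtColor(im,cv2.COLOR_RGB2HSV); mask=((hsv[:,:,0]<20)&(hsv[:,:,1]>60)).astype(np.uint8)
E
```

```text
time: 9.43
tool_pos: [0.6237, -0.188, 0.2392]
tcp_rot: [[-1.0, -0.0, 0.001], [-0.0, 1.0, -0.0], [-0.001, -0.0, -1.0]]
wrist_force: [0.9, -0.5, -7.8]
grip_width: 0.0246
grasp_force: 101.3
time: 9.93
tool_pos: [0.6235, -0.1878, 0.2627]
tcp_rot: [[-1.0, -0.0, -0.0], [-0.0, 1.0, 0.0], [0.0, 0.0, -1.0]]
wrist_force: [-0.4, 0.4, -8.3]
grip_width: 0.025
grasp_force: 101.2
(array([20.1,  0.1]), array([ 94.4, 109.8]), 0.4) 0.14466187062793928
```

View pics/s2c.png

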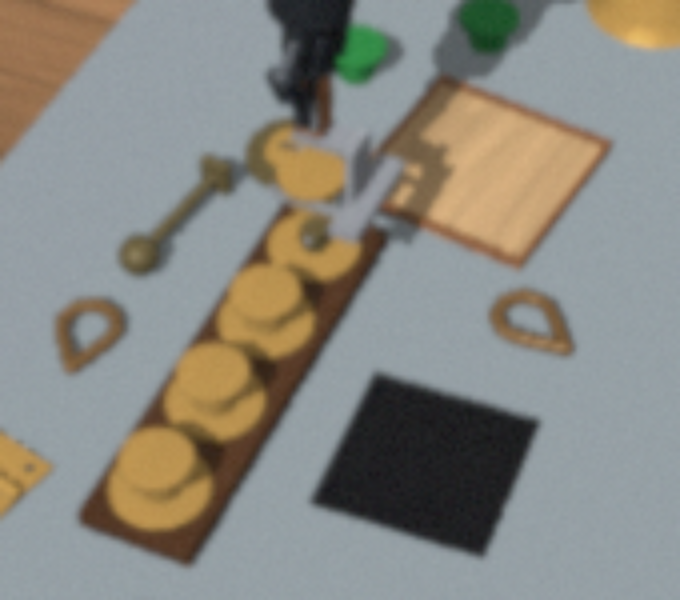

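```bash
python3 - <<'E'
from h import *
s=bot.state()
im=cv2.imread('pics/top0.png')
c=np.array([[538,110],[670,128],[658,260],[521,242]])/2.15+[70,130]
W=np.array([pix2w('top',u,v,s,z=.012) for u,v in c]); print(W.round(4),W.mean(0))
e=[W[0]-W[1],W[3]-W[2]]; print([np.degrees(np.arctan2(-a[0],a[1])).round(1) for a in e],[np.linalg.norm(W[i]-W[(i+1)%4]).round(4) for i in range(4)])
E
cat >> h.py <<'E'
def tr(c,yaw,a,b):
    t=np.radians(yaw); return np.array(c)+[a*np.cos(t)-b*np.sin(t),a*np.sin(t)+b*np.cos(t)]
E
```

```text
[[ 0.6339 -0.2841  0.012 ]
 [ 0.6119 -0.4815  0.012 ]
 [ 0.4172 -0.4592  0.012 ]
 [ 0.4396 -0.2594  0.012 ]] [ 0.52565071 -0.37106596  0.012     ]
[np.float64(-6.4), np.float64(-6.4)] [np.float64(0.1986), np.float64(0.1959), np.float64(0.201), np.float64(0.1959)]
```

```bash
python3 -m pendant '[{"offset":[0.2,-0.6,0],"yaw":0,"fingers":1},{"offset":[0.2,-1,0],"yaw":0,"fingers":1},{"offset":[0.2,-1,0],"yaw":0,"fingers":1},{"offset":[0.2,-1,0],"yaw":0,"fingers":1},{"offset":[0.2,-1,0],"yaw":0,"fingers":1},{"offset":[0.2,-1,0],"yaw":0,"fingers":1},{"offset":[0.2,-1,0],"yaw":0,"fingers":1},{"offset":[0.2,-1,0],"yaw":0,"fingers":1},{"offset":[0.2,-1,0],"yaw":0,"fingers":1},{"offset":[0.2,-0.8,0],"yaw":0,"fingers":1}]' 
python3 -m pendant '[{"offset":[0,0,0],"yaw":0,"fingers":1},{"offset":[0,0,0.6],"yaw":0,"fingers":1},{"offset":[0,0,0.6],"yaw":0,"fingers":1},{"offset":[0,0,0.6],"yaw":0,"fingers":1},{"offset":[0,0,0.6],"yaw":0,"fingers":1},{"offset":[0,0,0.4],"yaw":0,"fingers":1},{"offset":[0,0,0.2],"yaw":0,"fingers":1},{"offset":[0,0,0],"yaw":0,"fingers":1},{"offset":[0,0,0],"yaw":0,"fingers":1},{"offset":[0,0,0],"yaw":0,"fingers":1}]'
python3 -c "
from h import *
go(.5733,-.423,.1765,0)"
```

```text
time: 10.92
tool_pos: [0.5726, -0.4252, 0.2624]
tcp_rot: [[-1.0, 0.001, -0.001], [0.001, 1.0, -0.0], [0.001, -0.0, -1.0]]
wrist_force: [0.6, -0.6, -8.4]
grip_width: 0.0248
grasp_force: 101.3
time: 11.75
tool_pos: [0.574, -0.4232, 0.1888]
tcp_rot: [[-1.0, -0.0, 0.001], [-0.0, 1.0, -0.001], [-0.001, -0.001, -1.0]]
wrist_force: [-0.3, -0.1, -6.8]
grip_width: 0.025
grasp_force: 101.3
t 11.75 tcp [ 0.574  -0.4232  0.1888] yaw 0.01 F [-0.3 -0.1 -6.8] grip 0.025
offset units [0.03 0.01 0.49] yaw units 0.0
```

```bash
python3 -m pendant '[{"offset":[0,0,0.12],"yaw":0,"fingers":1},{"offset":[0,0,0.12],"yaw":0,"fingers":1},{"offset":[0,0,0.12],"yaw":0,"fingers":1},{"offset":[0,0,0.13],"yaw":0,"fingers":1},{"offset":[0,0,0],"yaw":0,"fingers":1},{"offset":[0,0,0],"yaw":0,"fingers":1}]'
python3 -m pendant '[{"offset":[0.3,0,0],"yaw":0,"fingers":1},{"offset":[0.4,0,0],"yaw":0,"fingers":1},{"offset":[0.5,0,0],"yaw":0,"fingers":1},{"offset":[0.5,0,0],"yaw":0,"fingers":1},{"offset":[0.5,0,0],"yaw":0,"fingers":1},{"offset":[0.5,0,0],"yaw":0,"fingers":1},{"offset":[0.6,0,0],"yaw":0,"fingers":1},{"offset":[0.2,0,0],"yaw":0,"fingers":1},{"offset":[0,0,-0.5],"yaw":0,"fingers":1},{"offset":[0,0,-0.5],"yaw":0,"fingers":1}]'
python3 -c "
from h import *
s,im,d=cam('side','s3'); cv2.imwrite('pics/s3c.png',cv2.resize(im[90:270,170:370,::-1],None,fx=3.3,fy=3.3))
go(.544,.022,.221,0); find('side',s,['cap1_mid']); 
s,im,d=cam('top'); P=cloud('top',s,d); caps(P,.044,.004,((.4,-.5),(.65,-.25)))
"
```

```text
time: 12.25
tool_pos: [0.5736, -0.4229, 0.1755]
tcp_rot: [[-1.0, -0.0, -0.0], [-0.0, 1.0, 0.0], [0.0, 0.0, -1.0]]
wrist_force: [-0.4, -0.4, -5.6]
grip_width: 0.0247
grasp_force: 101.5
time: 13.08
tool_pos: [0.4863, -0.423, 0.2016]
tcp_rot: [[-1.0, -0.0, -0.0], [-0.0, 1.0, 0.0], [0.0, 0.0, -1.0]]
wrist_force: [-0.2, 0.1, -4.8]
grip_width: 0.0248
grasp_force: 101.3
t 13.1333 tcp [ 0.4876 -0.4237  0.2048] yaw 0.03 F [ 2.1 -1.9 -1.5] grip 0.0245
offset units [-2.27 17.82 -0.68] yaw units 0.01
side cap1_mid 0.7 [ 0.6978 -0.4605  0.0177] [260. 134.]
side cap1_mid 0.65 [ 0.5911 -0.5672  0.0184] [292. 126.]
side cap1_mid 0.44 [ 0.5778 -0.4202  0.0212] [282. 147.]
blob (array([ 576.8, -421.2]), array([62.8, 61.2]), 42.4) encl ((576.1580200195312, -421.4584655761719), 32.45767593383789) z 0.0444
```

View pics/s3c.png

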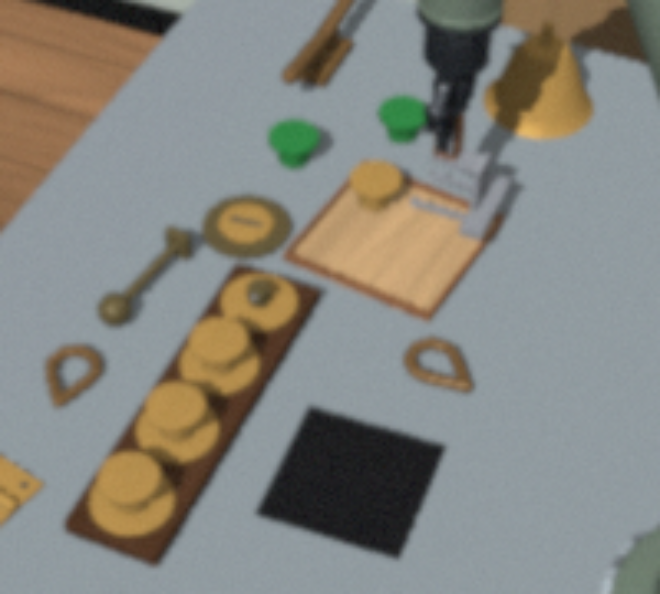

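```bash
python3 -m pendant '[{"offset":[0,0.5,-0.6],"yaw":0,"fingers":1},{"offset":[0,1,0],"yaw":0,"fingers":1},{"offset":[0,1,0],"yaw":0,"fingers":1},{"offset":[-0.3,1,0],"yaw":0,"fingers":1},{"offset":[-0.3,1,0],"yaw":0,"fingers":1},{"offset":[-0.3,1,0],"yaw":0,"fingers":1},{"offset":[-0.3,1,0],"yaw":0,"fingers":1},{"offset":[-0.3,1,0],"yaw":0,"fingers":1},{"offset":[-0.3,1,0],"yaw":0,"fingers":1},{"offset":[-0.3,1,0],"yaw":0,"fingers":1}]' >/dev/null
python3 -m pendant '[{"offset":[-0.16,1,0],"yaw":0,"fingers":1},{"offset":[0,1,0],"yaw":0,"fingers":1},{"offset":[0,1,0],"yaw":0,"fingers":1},{"offset":[0,1,0.3],"yaw":0,"fingers":1},{"offset":[0,0.1,0.6],"yaw":0,"fingers":1},{"offset":[0,0,0],"yaw":0,"fingers":1},{"offset":[0,0,0],"yaw":0,"fingers":1},{"offset":[0,0,0],"yaw":0,"fingers":1},{"offset":[0,0,0],"yaw":0,"fingers":1}]' 
python3 -c "
from h import *
go(.6238,-.083,.193,0)"
```

```text
time: 14.82
tool_pos: [0.5428, -0.084, 0.1938]
tcp_rot: [[-1.0, 0.001, 0.001], [0.001, 1.0, -0.0], [-0.001, -0.0, -1.0]]
wrist_force: [1.0, -0.2, -5.6]
grip_width: 0.0249
grasp_force: 101.7
t 14.8167 tcp [ 0.5428 -0.084   0.1938] yaw -0.07 F [ 1.  -0.2 -5.6] grip 0.0249
offset units [-3.24  0.04  0.03] yaw units -0.02
```

```bash
python3 -m pendant '[{"offset":[-0.5,0.03,0],"yaw":0,"fingers":1},{"offset":[-0.5,0,0],"yaw":0,"fingers":1},{"offset":[-0.5,0,0],"yaw":0,"fingers":1},{"offset":[-0.5,0,0],"yaw":0,"fingers":1},{"offset":[-0.5,0,0],"yaw":0,"fingers":1},{"offset":[-0.44,0,0],"yaw":0,"fingers":1},{"offset":[-0.28,0,0],"yaw":0,"fingers":1},{"offset":[0,0,0],"yaw":0,"fingers":1},{"offset":[0,0,0],"yaw":0,"fingers":1}]'
python3 -m pendant '[{"offset":[0,0,-0.3],"yaw":0,"fingers":1},{"offset":[0,0,-0.3],"yaw":0,"fingers":1},{"offset":[0,0,-0.3],"yaw":0,"fingers":1},{"offset":[0,0,-0.3],"yaw":0,"fingers":1},{"offset":[0,0,-0.3],"yaw":0,"fingers":1},{"offset":[0,0,-0.3],"yaw":0,"fingers":1},{"offset":[0,0,-0.3],"yaw":0,"fingers":1},{"offset":[0,0,-0.3],"yaw":0,"fingers":1},{"offset":[0,0,-0.4],"yaw":0,"fingers":1},{"offset":[0,0,0],"yaw":0,"fingers":1}]'
python3 -c "
from h import *
go(.5733,-.317,.189,0)"
```

```text
time: 15.57
tool_pos: [0.6227, -0.0827, 0.1932]
tcp_rot: [[-1.0, 0.0, -0.0], [0.0, 1.0, -0.0], [0.0, -0.0, -1.0]]
wrist_force: [-1.0, 0.7, -4.8]
grip_width: 0.025
grasp_force: 101.7
time: 16.4
tool_pos: [0.6237, -0.0823, 0.2654]
tcp_rot: [[-1.0, -0.0, 0.003], [-0.0, 1.0, -0.0], [-0.003, -0.0, -1.0]]
wrist_force: [1.0, -0.8, -8.0]
grip_width: 0.0248
grasp_force: 101.4
t 16.4 tcp [ 0.6237 -0.0823  0.2654] yaw 0.01 F [ 1.  -0.8 -8. ] grip 0.0248
offset units [ 2.03 -9.39  3.05] yaw units 0.0
```

```bash
python3 -m pendant '[{"offset":[0.2,-0.6,0],"yaw":0,"fingers":1},{"offset":[0.2,-1,0],"yaw":0,"fingers":1},{"offset":[0.2,-1,0],"yaw":0,"fingers":1},{"offset":[0.2,-1,0],"yaw":0,"fingers":1},{"offset":[0.2,-1,0],"yaw":0,"fingers":1},{"offset":[0.2,-1,0],"yaw":0,"fingers":1},{"offset":[0.2,-1,0],"yaw":0,"fingers":1},{"offset":[0.2,-1,0],"yaw":0,"fingers":1},{"offset":[0.2,-1,0],"yaw":0,"fingers":1},{"offset":[0.2,-0.8,0],"yaw":0,"fingers":1}]' >/dev/null
python3 -m pendant '[{"offset":[0,0,0],"yaw":0,"fingers":1},{"offset":[0,0,0],"yaw":0,"fingers":1},{"offset":[0,0,0.6],"yaw":0,"fingers":1},{"offset":[0,0,0.6],"yaw":0,"fingers":1},{"offset":[0,0,0.6],"yaw":0,"fingers":1},{"offset":[0,0,0.6],"yaw":0,"fingers":1},{"offset":[0,0,0.4],"yaw":0,"fingers":1},{"offset":[0,0,0.15],"yaw":0,"fingers":1},{"offset":[0,0,0],"yaw":0,"fingers":1},{"offset":[0,0,0],"yaw":0,"fingers":1}]'
python3 -m pendant '[{"offset":[0,0,0.12],"yaw":0,"fingers":1},{"offset":[0,0,0.12],"yaw":0,"fingers":1},{"offset":[0,0,0.12],"yaw":0,"fingers":1},{"offset":[0,0,0.14],"yaw":0,"fingers":1},{"offset":[0,0,0],"yaw":0,"fingers":1},{"offset":[0,0,0],"yaw":0,"fingers":1}]'

```

```text
time: 18.07
tool_pos: [0.5734, -0.3171, 0.1899]
tcp_rot: [[-1.0, -0.001, 0.0], [-0.001, 1.0, -0.0], [-0.0, -0.0, -1.0]]
wrist_force: [0.5, 0.6, -7.7]
grip_width: 0.0248
grasp_force: 101.5
time: 18.57
tool_pos: [0.5731, -0.3172, 0.1768]
tcp_rot: [[-1.0, -0.0, -0.0], [-0.0, 1.0, 0.0], [0.0, 0.0, -1.0]]
wrist_force: [1.1, -0.1, -6.4]
grip_width: 0.0248
grasp_force: 101.8
```

```bash
python3 -m pendant '[{"offset":[0.3,0,0],"yaw":0,"fingers":1},{"offset":[0.4,0,0],"yaw":0,"fingers":1},{"offset":[0.5,0,0],"yaw":0,"fingers":1},{"offset":[0.5,0,0],"yaw":0,"fingers":1},{"offset":[0.5,0,0],"yaw":0,"fingers":1},{"offset":[0.5,0,0],"yaw":0,"fingers":1},{"offset":[0.6,0,0],"yaw":0,"fingers":1},{"offset":[0.2,0,0],"yaw":0,"fingers":1},{"offset":[0,0,-0.8],"yaw":0,"fingers":1},{"offset":[0,0,-0.8],"yaw":0,"fingers":1}]'
python3 -c "
from h import *
s,im,d=cam('top'); go(.544,.022,.218,0); P=cloud('top',s,d); caps(P,.044,.004,((.4,-.5),(.65,-.25)))
"
```

```text
time: 19.4
tool_pos: [0.4847, -0.3172, 0.217]
tcp_rot: [[-1.0, 0.0, -0.002], [0.0, 1.0, 0.001], [0.002, 0.001, -1.0]]
wrist_force: [0.4, -0.5, -5.6]
grip_width: 0.0248
grasp_force: 101.7
t 19.45 tcp [ 0.4863 -0.3181  0.2213] yaw -0.02 F [ 3.6 -1.1  1.3] grip 0.0249
offset units [-2.3  13.6   0.11] yaw units -0.0
blob (array([ 577. , -312.1]), array([59.4, 63.8]), 68.9) encl ((575.1060180664062, -315.2618408203125), 33.30379104614258) z 0.0444
```

```bash
python3 -m pendant '[{"offset":[0,0.5,0],"yaw":0,"fingers":1},{"offset":[0,1,0],"yaw":0,"fingers":1},{"offset":[0,1,0],"yaw":0,"fingers":1},{"offset":[-0.3,1,0],"yaw":0,"fingers":1},{"offset":[-0.3,1,0],"yaw":0,"fingers":1},{"offset":[-0.3,1,0],"yaw":0,"fingers":1},{"offset":[-0.3,1,0],"yaw":0,"fingers":1},{"offset":[-0.3,1,0],"yaw":0,"fingers":1},{"offset":[-0.3,1,0],"yaw":0,"fingers":1},{"offset":[-0.3,1,0],"yaw":0,"fingers":1}]' >/dev/null
python3 -m pendant '[{"offset":[-0.2,1,0],"yaw":0,"fingers":1},{"offset":[0,1,0],"yaw":0,"fingers":1},{"offset":[0,1,0],"yaw":0,"fingers":1},{"offset":[0,1,0.3],"yaw":0,"fingers":1},{"offset":[0,0.07,0.65],"yaw":0,"fingers":1},{"offset":[0,0,0],"yaw":0,"fingers":1},{"offset":[0,0,0],"yaw":0,"fingers":1},{"offset":[0,0,0],"yaw":0,"fingers":1},{"offset":[0,0,0],"yaw":0,"fingers":1}]' 
python3 -c "
from h import *
go(.6236,.022,.193,0)"
```

```text
time: 21.03
tool_pos: [0.5433, 0.0211, 0.1938]
tcp_rot: [[-1.0, 0.001, 0.001], [0.001, 1.0, -0.0], [-0.001, -0.0, -1.0]]
wrist_force: [0.1, -0.2, -4.8]
grip_width: 0.0251
grasp_force: 101.6
t 21.0333 tcp [0.5433 0.0211 0.1938] yaw -0.07 F [ 0.1 -0.2 -4.8] grip 0.0251
offset units [-3.21  0.04  0.04] yaw units -0.02
```

```bash
python3 -m pendant '[{"offset":[-0.5,0.02,0],"yaw":0,"fingers":1},{"offset":[-0.5,0,0],"yaw":0,"fingers":1},{"offset":[-0.5,0,0],"yaw":0,"fingers":1},{"offset":[-0.5,0,0],"yaw":0,"fingers":1},{"offset":[-0.5,0,0],"yaw":0,"fingers":1},{"offset":[-0.43,0,0],"yaw":0,"fingers":1},{"offset":[-0.28,0,0],"yaw":0,"fingers":1},{"offset":[0,0,0],"yaw":0,"fingers":1},{"offset":[0,0,0],"yaw":0,"fingers":1}]'
python3 -m pendant '[{"offset":[0,0,-0.3],"yaw":0,"fingers":1},{"offset":[0,0,-0.3],"yaw":0,"fingers":1},{"offset":[0,0,-0.3],"yaw":0,"fingers":1},{"offset":[0,0,-0.3],"yaw":0,"fingers":1},{"offset":[0,0,-0.3],"yaw":0,"fingers":1},{"offset":[0,0,-0.3],"yaw":0,"fingers":1},{"offset":[0,0,-0.3],"yaw":0,"fingers":1},{"offset":[0,0,-0.3],"yaw":0,"fingers":1},{"offset":[0,0,-0.4],"yaw":0,"fingers":1},{"offset":[0,0,0],"yaw":0,"fingers":1}]'
python3 -c "
from h import *
go(.4833,-.423,.189,0)"
```

```text
time: 21.78
tool_pos: [0.623, 0.0221, 0.1932]
tcp_rot: [[-1.0, 0.0, -0.0], [0.0, 1.0, -0.0], [0.0, -0.0, -1.0]]
wrist_force: [-0.5, -0.2, -5.4]
grip_width: 0.0251
grasp_force: 101.7
time: 22.62
tool_pos: [0.624, 0.0225, 0.2654]
tcp_rot: [[-1.0, -0.0, 0.003], [-0.0, 1.0, 0.0], [-0.003, 0.0, -1.0]]
wrist_force: [-0.1, 0.2, -8.4]
grip_width: 0.025
grasp_force: 101.9
t 22.6167 tcp [0.624  0.0225 0.2654] yaw 0.01 F [-0.1  0.2 -8.4] grip 0.025
offset units [  5.64 -17.82   3.04] yaw units 0.0
```

```bash
python3 -m pendant '[{"offset":[0.3,-0.5,0],"yaw":0,"fingers":1},{"offset":[0.3,-1,0],"yaw":0,"fingers":1},{"offset":[0.3,-1,0],"yaw":0,"fingers":1},{"offset":[0.3,-1,0],"yaw":0,"fingers":1},{"offset":[0.3,-1,0],"yaw":0,"fingers":1},{"offset":[0.3,-1,0],"yaw":0,"fingers":1},{"offset":[0.3,-1,0],"yaw":0,"fingers":1},{"offset":[0.3,-1,0],"yaw":0,"fingers":1},{"offset":[0.3,-1,0],"yaw":0,"fingers":1},{"offset":[0.3,-1,0],"yaw":0,"fingers":1}]' >/dev/null
python3 -m pendant '[{"offset":[0.33,-1,0],"yaw":0,"fingers":1},{"offset":[0.33,-1,0],"yaw":0,"fingers":1},{"offset":[0.33,-1,0],"yaw":0,"fingers":1},{"offset":[0.33,-1,0],"yaw":0,"fingers":1},{"offset":[0.33,-1,0],"yaw":0,"fingers":1},{"offset":[0.33,-1,0],"yaw":0,"fingers":1},{"offset":[0.33,-1,0],"yaw":0,"fingers":1},{"offset":[0.33,-1,0],"yaw":0,"fingers":1},{"offset":[0,-0.3,0],"yaw":0,"fingers":1},{"offset":[0,0,0],"yaw":0,"fingers":1}]' >/dev/null
python3 -m pendant '[{"offset":[0,0,0],"yaw":0,"fingers":1},{"offset":[0,0,0],"yaw":0,"fingers":1},{"offset":[0,0,0.6],"yaw":0,"fingers":1},{"offset":[0,0,0.6],"yaw":0,"fingers":1},{"offset":[0,0,0.6],"yaw":0,"fingers":1},{"offset":[0,0,0.6],"yaw":0,"fingers":1},{"offset":[0,0,0.4],"yaw":0,"fingers":1},{"offset":[0,0,0.15],"yaw":0,"fingers":1},{"offset":[0,0,0],"yaw":0,"fingers":1},{"offset":[0,0,0],"yaw":0,"fingers":1}]'
python3 -m pendant '[{"offset":[0,0,0.12],"yaw":0,"fingers":1},{"offset":[0,0,0.12],"yaw":0,"fingers":1},{"offset":[0,0,0.12],"yaw":0,"fingers":1},{"offset":[0,0,0.14],"yaw":0,"fingers":1},{"offset":[0,0,0],"yaw":0,"fingers":1},{"offset":[0,0,0],"yaw":0,"fingers":1}]'

```

```text
time: 25.12
tool_pos: [0.4827, -0.4224, 0.19]
tcp_rot: [[-1.0, -0.001, 0.0], [-0.001, 1.0, -0.0], [-0.0, -0.0, -1.0]]
wrist_force: [0.2, 0.0, -8.3]
grip_width: 0.0253
grasp_force: 101.9
time: 25.62
tool_pos: [0.4824, -0.4225, 0.1768]
tcp_rot: [[-1.0, -0.0, -0.0], [-0.0, 1.0, 0.0], [0.0, 0.0, -1.0]]
wrist_force: [0.6, 0.7, -5.7]
grip_width: 0.0253
grasp_force: 102.1
```

```bash
python3 -m pendant '[{"offset":[0.3,0,0],"yaw":0,"fingers":1},{"offset":[0.4,0,0],"yaw":0,"fingers":1},{"offset":[0.5,0,0],"yaw":0,"fingers":1},{"offset":[0.5,0,0],"yaw":0,"fingers":1},{"offset":[0.5,0,0],"yaw":0,"fingers":1},{"offset":[0.5,0,0],"yaw":0,"fingers":1},{"offset":[0.6,0,0],"yaw":0,"fingers":1},{"offset":[0.2,0,0],"yaw":0,"fingers":1},{"offset":[0,0,-0.8],"yaw":0,"fingers":1},{"offset":[0,0,-0.8],"yaw":0,"fingers":1}]'
python3 -c "
from h import *
s,im,d=cam('top'); go(.544,.127,.218,0); P=cloud('top',s,d); caps(P,.044,.004,((.4,-.5),(.65,-.25)))
"
```

```text
time: 26.45
tool_pos: [0.3938, -0.4223, 0.2168]
tcp_rot: [[-1.0, 0.001, -0.001], [0.001, 1.0, 0.001], [0.001, 0.001, -1.0]]
wrist_force: [-0.2, -0.0, -4.9]
grip_width: 0.0249
grasp_force: 102.0
t 26.5 tcp [ 0.3951 -0.4236  0.2211] yaw -0.03 F [ 2.2 -2.1  0.4] grip 0.0246
offset units [-5.94 22.03  0.09] yaw units -0.01
blob (array([ 485.1, -422. ]), array([60.7, 60. ]), 48.1) encl ((485.3595275878906, -422.81439208984375), 31.957551956176758) z 0.0444
blob (array([ 576.7, -421.1]), array([63.1, 62.2]), 42.6) encl ((576.0226440429688, -421.6011047363281), 32.59968566894531) z 0.0443
blob (array([ 575.6, -315.3]), array([63.2, 62.9]), 88.9) encl ((575.6969604492188, -315.5398864746094), 33.3119010925293) z 0.044
```

```bash
python3 -m pendant '[{"offset":[0,0.5,0],"yaw":0,"fingers":1},{"offset":[-0.3,1,0],"yaw":0,"fingers":1},{"offset":[-0.3,1,0],"yaw":0,"fingers":1},{"offset":[-0.3,1,0],"yaw":0,"fingers":1},{"offset":[-0.3,1,0],"yaw":0,"fingers":1},{"offset":[-0.3,1,0],"yaw":0,"fingers":1},{"offset":[-0.3,1,0],"yaw":0,"fingers":1},{"offset":[-0.3,1,0],"yaw":0,"fingers":1},{"offset":[-0.3,1,0],"yaw":0,"fingers":1},{"offset":[-0.3,1,0],"yaw":0,"fingers":1}]' >/dev/null
python3 -m pendant '[{"offset":[-0.3,1,0],"yaw":0,"fingers":1},{"offset":[-0.3,1,0],"yaw":0,"fingers":1},{"offset":[-0.3,1,0],"yaw":0,"fingers":1},{"offset":[-0.3,1,0],"yaw":0,"fingers":1},{"offset":[-0.3,1,0],"yaw":0,"fingers":1},{"offset":[-0.3,1,0],"yaw":0,"fingers":1},{"offset":[-0.3,1,0],"yaw":0,"fingers":1},{"offset":[-0.3,1,0],"yaw":0,"fingers":1},{"offset":[-0.3,1,0],"yaw":0,"fingers":1},{"offset":[-0.3,1,0],"yaw":0,"fingers":1}]' >/dev/null
python3 -m pendant '[{"offset":[-0.2,1,0],"yaw":0,"fingers":1},{"offset":[0,1,0.3],"yaw":0,"fingers":1},{"offset":[0,0.5,0.64],"yaw":0,"fingers":1},{"offset":[0,0,0],"yaw":0,"fingers":1},{"offset":[0,0,0],"yaw":0,"fingers":1},{"offset":[0,0,0],"yaw":0,"fingers":1},{"offset":[0,0,0],"yaw":0,"fingers":1}]' 
python3 -c "
from h import *
go(.6232,.127,.193,0)"
```

```text
time: 28.75
tool_pos: [0.5424, 0.1266, 0.1938]
tcp_rot: [[-1.0, 0.001, 0.001], [0.001, 1.0, -0.0], [-0.001, -0.0, -1.0]]
wrist_force: [0.1, 0.0, -5.6]
grip_width: 0.0253
grasp_force: 102.1
t 28.75 tcp [0.5424 0.1266 0.1938] yaw -0.05 F [ 0.1  0.  -5.6] grip 0.0253
offset units [-3.23  0.02  0.03] yaw units -0.01
```

```bash
python3 -m pendant '[{"offset":[-0.5,0,0],"yaw":0,"fingers":1},{"offset":[-0.5,0,0],"yaw":0,"fingers":1},{"offset":[-0.5,0,0],"yaw":0,"fingers":1},{"offset":[-0.5,0,0],"yaw":0,"fingers":1},{"offset":[-0.5,0,0],"yaw":0,"fingers":1},{"offset":[-0.45,0,0],"yaw":0,"fingers":1},{"offset":[-0.28,0,0],"yaw":0,"fingers":1},{"offset":[0,0,0],"yaw":0,"fingers":1},{"offset":[0,0,0],"yaw":0,"fingers":1}]'
python3 -m pendant '[{"offset":[0,0,-0.3],"yaw":0,"fingers":1},{"offset":[0,0,-0.3],"yaw":0,"fingers":1},{"offset":[0,0,-0.3],"yaw":0,"fingers":1},{"offset":[0,0,-0.3],"yaw":0,"fingers":1},{"offset":[0,0,-0.3],"yaw":0,"fingers":1},{"offset":[0,0,-0.3],"yaw":0,"fingers":1},{"offset":[0,0,-0.3],"yaw":0,"fingers":1},{"offset":[0,0,-0.3],"yaw":0,"fingers":1},{"offset":[0,0,-0.4],"yaw":0,"fingers":1},{"offset":[0,0,0],"yaw":0,"fingers":1}]'
python3 -c "
from h import *
go(.4825,-.317,.189,0)"
```

```text
time: 29.5
tool_pos: [0.6227, 0.127, 0.1934]
tcp_rot: [[-1.0, 0.001, -0.0], [0.001, 1.0, -0.0], [0.0, -0.0, -1.0]]
wrist_force: [-0.0, 0.3, -5.6]
grip_width: 0.0251
grasp_force: 102.2
time: 30.33
tool_pos: [0.6237, 0.1276, 0.2657]
tcp_rot: [[-1.0, -0.0, 0.003], [-0.0, 1.0, 0.001], [-0.003, 0.001, -1.0]]
wrist_force: [0.9, 1.0, -8.5]
grip_width: 0.0247
grasp_force: 102.1
t 30.3333 tcp [0.6237 0.1276 0.2657] yaw 0.01 F [ 0.9  1.  -8.5] grip 0.0247
offset units [  5.66 -17.79   3.04] yaw units 0.0
```

```bash
python3 -m pendant '[{"offset":[0.3,-0.5,0],"yaw":0,"fingers":1},{"offset":[0.3,-1,0],"yaw":0,"fingers":1},{"offset":[0.3,-1,0],"yaw":0,"fingers":1},{"offset":[0.3,-1,0],"yaw":0,"fingers":1},{"offset":[0.3,-1,0],"yaw":0,"fingers":1},{"offset":[0.3,-1,0],"yaw":0,"fingers":1},{"offset":[0.3,-1,0],"yaw":0,"fingers":1},{"offset":[0.3,-1,0],"yaw":0,"fingers":1},{"offset":[0.3,-1,0],"yaw":0,"fingers":1},{"offset":[0.3,-1,0],"yaw":0,"fingers":1}]' >/dev/null
python3 -m pendant '[{"offset":[0.33,-1,0],"yaw":0,"fingers":1},{"offset":[0.33,-1,0],"yaw":0,"fingers":1},{"offset":[0.33,-1,0],"yaw":0,"fingers":1},{"offset":[0.33,-1,0],"yaw":0,"fingers":1},{"offset":[0.33,-1,0],"yaw":0,"fingers":1},{"offset":[0.33,-1,0],"yaw":0,"fingers":1},{"offset":[0.33,-1,0],"yaw":0,"fingers":1},{"offset":[0.33,-1,0],"yaw":0,"fingers":1},{"offset":[0,-0.28,0],"yaw":0,"fingers":1},{"offset":[0,0,0],"yaw":0,"fingers":1}]' >/dev/null
python3 -m pendant '[{"offset":[0,0,0],"yaw":0,"fingers":1},{"offset":[0,0,0],"yaw":0,"fingers":1},{"offset":[0,0,0.6],"yaw":0,"fingers":1},{"offset":[0,0,0.6],"yaw":0,"fingers":1},{"offset":[0,0,0.6],"yaw":0,"fingers":1},{"offset":[0,0,0.6],"yaw":0,"fingers":1},{"offset":[0,0,0.4],"yaw":0,"fingers":1},{"offset":[0,0,0.15],"yaw":0,"fingers":1},{"offset":[0,0,0],"yaw":0,"fingers":1},{"offset":[0,0,0],"yaw":0,"fingers":1}]'
python3 -m pendant '[{"offset":[0,0,0.12],"yaw":0,"fingers":1},{"offset":[0,0,0.12],"yaw":0,"fingers":1},{"offset":[0,0,0.12],"yaw":0,"fingers":1},{"offset":[0,0,0.14],"yaw":0,"fingers":1},{"offset":[0,0,0],"yaw":0,"fingers":1},{"offset":[0,0,0],"yaw":0,"fingers":1}]'
python3 -m pendant '[{"offset":[0.3,0,0],"yaw":0,"fingers":1},{"offset":[0.4,0,0],"yaw":0,"fingers":1},{"offset":[0.5,0,0],"yaw":0,"fingers":1},{"offset":[0.5,0,0],"yaw":0,"fingers":1},{"offset":[0.5,0,0],"yaw":0,"fingers":1},{"offset":[0.5,0,0],"yaw":0,"fingers":1},{"offset":[0.6,0,0],"yaw":0,"fingers":1},{"offset":[0.2,0,0],"yaw":0,"fingers":1},{"offset":[0,0,-0.8],"yaw":0,"fingers":1},{"offset":[0,0,-0.8],"yaw":0,"fingers":1}]'
python3 -c "
from h import *
s,im,d=cam('top','t5'); go(.4345,-.009,.218,0); P=cloud('top',s,d); caps(P,.044,.004,((.4,-.5),(.65,-.25)))
hsv=im.max(2); m=np.zeros_like(hsv); m[200:290,190:290]=(hsv[200:290,190:290]<45)
n,l,st,c=cv2.connectedComponentsWithStats(m.astype(np.uint8)); i=1+st[1:,4].argmax(); print(st[i],c[i])
r=cv2.minAreaRect(np.argwhere(l==i)[:,::-1].astype(np.float32)); print(r)
print([pix2w('top',*q,s,z=.003).round(4) for q in cv2.boxPoints(r)], pix2w('top',*r[0],s,z=.003))
find('top',s,['mat_top'])
"
```

```text
time: 32.83
tool_pos: [0.4824, -0.3169, 0.1902]
tcp_rot: [[-1.0, -0.001, 0.0], [-0.001, 1.0, -0.0], [-0.0, -0.0, -1.0]]
wrist_force: [0.3, 0.3, -7.4]
grip_width: 0.0254
grasp_force: 101.9
time: 33.33
tool_pos: [0.482, -0.317, 0.177]
tcp_rot: [[-1.0, -0.0, -0.0], [-0.0, 1.0, 0.0], [0.0, 0.0, -1.0]]
wrist_force: [1.0, -0.1, -6.4]
grip_width: 0.0249
grasp_force: 102.1
time: 34.17
tool_pos: [0.3934, -0.3169, 0.2172]
tcp_rot: [[-1.0, 0.001, -0.002], [0.001, 1.0, 0.001], [0.002, 0.001, -1.0]]
wrist_force: [1.0, -0.4, -4.7]
grip_width: 0.0251
grasp_force: 102.0
t 34.2167 tcp [ 0.3948 -0.3179  0.2211] yaw -0.05 F [ 2.4 -1.7  1.4] grip 0.0247
offset units [-1.58 12.36  0.11] yaw units -0.01
blob (array([ 483.6, -316.5]), array([61.2, 65.3]), 0.7) encl ((483.7952575683594, -316.08453369140625), 33.62498474121094) z 0.0441
blob (array([ 576.2, -420.7]), array([63.9, 61.7]), 37.3) encl ((575.856689453125, -420.96856689453125), 32.39497756958008) z 0.044
blob (array([ 575.6, -315.3]), array([62.5, 62.6]), 2.2) encl ((575.4757080078125, -314.61328125), 33.07058334350586) z 0.0444
[ 206  218   52   52 2548] [231.24764521 243.43838305]
((231.27613830566406, 243.388916015625), (50.53696823120117, 50.62516784667969), 88.31531524658203)
[array([0.5062, 0.0763, 0.003 ]), array([ 0.5148, -0.0827,  0.003 ]), array([ 0.3583, -0.0912,  0.003 ]), array([0.3496, 0.065 , 0.003 ])] [ 0.43168441 -0.00831793  0.003     ]
top mat_top 0.71 [ 0.4304 -0.0079  0.0019] [231. 244.]
top mat_top 0.26 [ 0.7009 -0.3149  0.0038] [329. 162.]
```

```bash
python3 -m pendant '[{"offset":[0,0.5,0],"yaw":0,"fingers":1},{"offset":[-0.2,1,0],"yaw":0,"fingers":1},{"offset":[-0.2,1,0],"yaw":0,"fingers":1},{"offset":[-0.2,1,0],"yaw":0,"fingers":1},{"offset":[-0.2,1,0],"yaw":0,"fingers":1},{"offset":[-0.2,1,0],"yaw":0,"fingers":1},{"offset":[-0.2,1,0],"yaw":0,"fingers":1},{"offset":[-0.2,1,0],"yaw":0,"fingers":1},{"offset":[-0.2,1,0],"yaw":0,"fingers":1},{"offset":[-0.2,1,0],"yaw":0,"fingers":1}]' >/dev/null
python3 -m pendant '[{"offset":[-0.15,1,0],"yaw":0,"fingers":1},{"offset":[0,1,0],"yaw":0,"fingers":1},{"offset":[0,0.84,0],"yaw":0,"fingers":1},{"offset":[0,0,0],"yaw":0,"fingers":1},{"offset":[0,0,0.6],"yaw":0,"fingers":1},{"offset":[0,0,0.6],"yaw":0,"fingers":1},{"offset":[0,0,0.6],"yaw":0,"fingers":1},{"offset":[0,0,0.2],"yaw":0,"fingers":1},{"offset":[0,0,0],"yaw":0,"fingers":1},{"offset":[0,0,0],"yaw":0,"fingers":1}]' 
python3 -c "
from h import *
go(.4425,-.0085,.1595,0)"
```

```text
time: 35.93
tool_pos: [0.443, -0.0086, 0.1671]
tcp_rot: [[-1.0, -0.0, -0.001], [-0.0, 1.0, -0.0], [0.001, -0.0, -1.0]]
wrist_force: [0.2, -0.0, -5.5]
grip_width: 0.025
grasp_force: 102.0
t 35.9333 tcp [ 0.443  -0.0086  0.1671] yaw 0.0 F [ 0.2 -0.  -5.5] grip 0.025
offset units [0.02 0.01 0.3 ] yaw units 0.0
```

```bash
python3 -m pendant '[{"offset":[0,0,0.1],"yaw":0,"fingers":1},{"offset":[0,0,0.1],"yaw":0,"fingers":1},{"offset":[0,0,0.08],"yaw":0,"fingers":1},{"offset":[0,0,0],"yaw":0,"fingers":1},{"offset":[0,0,0],"yaw":0,"fingers":1},{"offset":[0,0,0],"yaw":0,"fingers":1}]'
```

```text
time: 36.43
tool_pos: [0.4433, -0.0085, 0.1603]
tcp_rot: [[-1.0, -0.0, 0.0], [-0.0, 1.0, -0.0], [-0.0, -0.0, -1.0]]
wrist_force: [-0.4, 0.2, -4.9]
grip_width: 0.025
grasp_force: 102.0
```

Not touching yet; ease down a little.

```bash
python3 -m pendant '[{"offset":[0,0,0.04],"yaw":0,"fingers":1},{"offset":[0,0,0],"yaw":0,"fingers":1},{"offset":[0,0,0],"yaw":0,"fingers":1},{"offset":[0,0,0],"yaw":0,"fingers":1}]'|grep -E 'pos|force'
python3 -m pendant '[{"offset":[0,0,0.03],"yaw":0,"fingers":1},{"offset":[0,0,0],"yaw":0,"fingers":1},{"offset":[0,0,0],"yaw":0,"fingers":1},{"offset":[0,0,0],"yaw":0,"fingers":1}]'|grep -E 'pos|force'
```

```text
tool_pos: [0.4435, -0.0084, 0.1595]
wrist_force: [-1.2, 1.4, 6.2]
grasp_force: 103.4
tool_pos: [0.4436, -0.0083, 0.1594]
wrist_force: [-7.1, 3.4, 27.8]
grasp_force: 106.6
```

```bash
python3 -m pendant '[{"offset":[0,0,-0.04],"yaw":0,"fingers":1},{"offset":[0,0,0],"yaw":0,"fingers":1},{"offset":[0,0,0],"yaw":0,"fingers":0},{"offset":[0,0,0],"yaw":0,"fingers":0},{"offset":[0,0,0],"yaw":0,"fingers":0},{"offset":[0,0,0],"yaw":0,"fingers":0},{"offset":[0,0,0],"yaw":0,"fingers":0},{"offset":[0,0,0],"yaw":0,"fingers":0},{"offset":[0,0,0],"yaw":0,"fingers":0},{"offset":[0,0,0],"yaw":0,"fingers":0}]'
python3 -m pendant '[{"offset":[0,0,-0.3],"yaw":0,"fingers":0},{"offset":[0,0,-0.8],"yaw":0,"fingers":0},{"offset":[0,0,-1],"yaw":0,"fingers":0},{"offset":[0,0,-1],"yaw":0,"fingers":0},{"offset":[0,0,-1],"yaw":0,"fingers":0},{"offset":[0,0,-1],"yaw":0,"fingers":0},{"offset":[0,0,0],"yaw":0,"fingers":0},{"offset":[0,0,0],"yaw":0,"fingers":0},{"offset":[0,0,0],"yaw":0,"fingers":0}]'
python3 - <<'E'
from h import *
s,im,d=cam('wrist','w6'); P=cloud('wrist',s,d)
print('handle',rect(box(P,[.38,-.1,.120],[.52,.08,.14])))
print('heel',rect(box(P,[.34,-.1,.009],[.42,.08,.02])))
s,im,d=cam('top','t6'); P=cloud('top',s,d)
B=box(P,[.4,.28,.085],[.56,.45,.12]); print('btn',rect(B),B[:,2].max(),np.median(B[:,2]))
find('top',s,['start_top']); 
cv2.imwrite('pics/t6c.png',cv2.resize(im[130:300,70:440,::-1],None,fx=2.15,fy=2.15,interpolation=cv2.INTER_CUBIC))
s,im,d=cam('side'); find('side',s,['start_top'])
go(.478,.362,.3,0)
E
```

```text
time: 37.93
tool_pos: [0.4432, -0.0085, 0.1594]
tcp_rot: [[-1.0, -0.0, -0.0], [-0.0, 1.0, -0.0], [0.0, -0.0, -1.0]]
wrist_force: [-0.0, 0.1, -0.4]
grip_width: 0.0855
grasp_force: 0.0
time: 38.68
tool_pos: [0.443, -0.0085, 0.2869]
tcp_rot: [[-1.0, -0.0, 0.0], [-0.0, 1.0, 0.0], [-0.0, 0.0, -1.0]]
wrist_force: [-0.5, 0.6, -0.7]
grip_width: 0.0854
grasp_force: 0.0
handle (array([443.9,  -8.6]), array([25.5, 29.8]), 89.9)
heel (array([398.4,  -8.4]), array([ 43. , 109.2]), 0.1)
btn (array([504.8, 368.8]), array([97.7, 97.8]), 7.5) 0.10582882022567174 0.0955553173447534
top start_top 0.45 [0.4785 0.3638 0.0995] [103. 222.]
side start_top 0.59 [0.4833 0.3609 0.1006] [213. 298.]
side start_top 0.52 [ 0.5281 -0.3699  0.0037] [289. 162.]
t 38.9333 tcp [ 0.4431 -0.0085  0.2864] yaw 0.01 F [ 0.2  0.1 -0.6] grip 0.0853
offset units [-1.4  14.82 -0.55] yaw units 0.0
```

View pics/t6c.png

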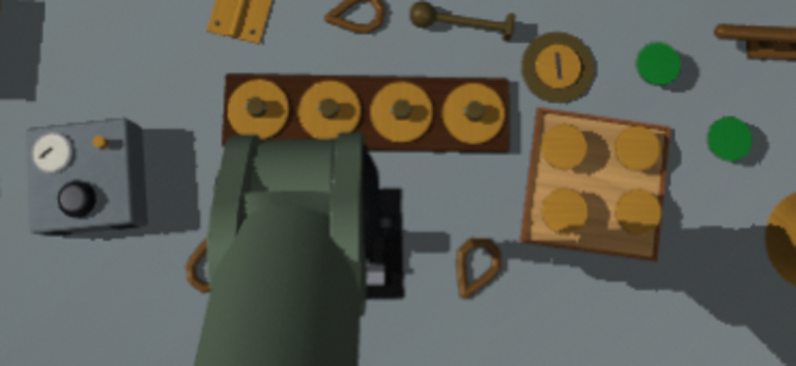

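```bash
python3 -m pendant '[{"offset":[0,1,0],"yaw":0,"fingers":1},{"offset":[0,1,0],"yaw":0,"fingers":1},{"offset":[0,1,0],"yaw":0,"fingers":1},{"offset":[0,1,0],"yaw":0,"fingers":1},{"offset":[0,1,0],"yaw":0,"fingers":1},{"offset":[0,1,0],"yaw":0,"fingers":1},{"offset":[0,1,0],"yaw":0,"fingers":1},{"offset":[0,1,0],"yaw":0,"fingers":1},{"offset":[0,1,0],"yaw":0,"fingers":1},{"offset":[0,1,0],"yaw":0,"fingers":1}]' >/dev/null
python3 -m pendant '[{"offset":[0,1,0],"yaw":0,"fingers":1},{"offset":[0,1,0],"yaw":0,"fingers":1},{"offset":[0,1,0],"yaw":0,"fingers":1},{"offset":[0,1,0],"yaw":0,"fingers":1},{"offset":[0,0.8,0],"yaw":0,"fingers":1},{"offset":[0,0,0],"yaw":0,"fingers":1},{"offset":[0,0,0],"yaw":0,"fingers":1},{"offset":[0,0,0],"yaw":0,"fingers":1},{"offset":[0,0,0],"yaw":0,"fingers":1}]' 
python3 - <<'E'
from h import *
s,im,d=cam('wrist','w7'); P=cloud('wrist',s,d)
B=box(P,[.44,.32,.085],[.52,.41,.12]); print('btn',rect(B),np.percentile(B[:,2],[50,90])) if len(B) else 0
B=B[B[:,2]>np.median(B[:,2])-.003]; print(rect(B),cv2.minEnclosingCircle((B[:,:2]*1000).astype(np.float32)))
find('wrist',s,['start_top'])
s,im,d=cam('top','t7'); find('top',s,['puller_grip','puller_fork']); P=cloud('top',s,d)
print(rect(box(P,[.38,-.1,.12],[.52,.08,.14])))
cv2.imwrite('pics/t7c.png',cv2.resize(im[130:300,70:440,::-1],None,fx=2.15,fy=2.15,interpolation=cv2.INTER_CUBIC))
go(.478,.362,.19,0)
E
```

```text
time: 40.52
tool_pos: [0.4434, 0.3605, 0.2867]
tcp_rot: [[-1.0, 0.001, -0.0], [0.001, 1.0, -0.001], [0.0, -0.001, -1.0]]
wrist_force: [0.2, -0.6, 0.2]
grip_width: -0.0002
grasp_force: 0.0
btn (array([476.1, 363.1]), array([50.6, 41.5]), 89.9) [0.09013738 0.10103575]
(array([476.3, 363.1]), array([50.5, 41.1]), 89.9) ((480.3550720214844, 363.29833984375), 25.547378540039062)
wrist start_top 0.6 [0.481  0.3654 0.102 ] [262. 226.]
top puller_grip 0.73 [ 0.4423 -0.0076  0.1011] [229. 238.]
top puller_fork 0.88 [ 0.4472 -0.0091  0.0026] [232. 238.]
top puller_fork 0.18 [ 0.5767 -0.4267  0.0253] [366. 199.]
(array([442.1,  -8.8]), array([27.8, 25.7]), 0.8)
t 40.7667 tcp [0.4433 0.3611 0.287 ] yaw -0.02 F [-0.4  0.2 -0.3] grip -0.0001
offset units [-1.39  0.04  3.88] yaw units -0.0
```

View pics/t7c.png

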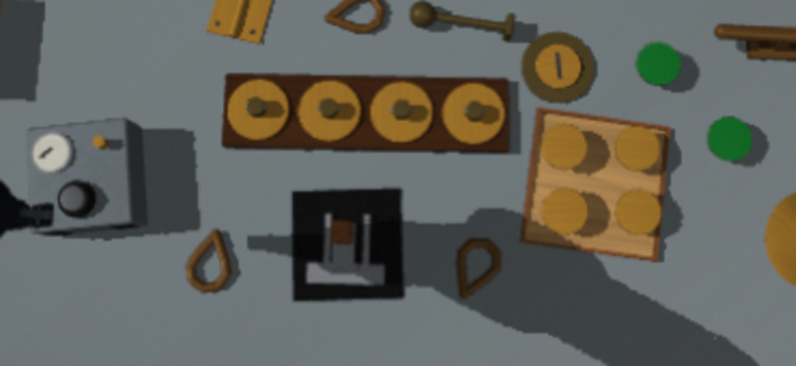

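```bash
python3 -m pendant '[{"offset":[-0.7,0.08,0],"yaw":0,"fingers":1},{"offset":[-0.73,0,0],"yaw":0,"fingers":1},{"offset":[0,0,0.9],"yaw":0,"fingers":1},{"offset":[0,0,0.9],"yaw":0,"fingers":1},{"offset":[0,0,0.9],"yaw":0,"fingers":1},{"offset":[0,0,0.9],"yaw":0,"fingers":1},{"offset":[0,0,0.4],"yaw":0,"fingers":1},{"offset":[0,0,0],"yaw":0,"fingers":1},{"offset":[0,0,0],"yaw":0,"fingers":1}]'
python3 -m pendant '[{"offset":[0,0,0.12],"yaw":0,"fingers":1},{"offset":[0,0,0.12],"yaw":0,"fingers":1},{"offset":[0,0,0.12],"yaw":0,"fingers":1},{"offset":[0,0,0.08],"yaw":0,"fingers":1},{"offset":[0,0,0],"yaw":0,"fingers":1},{"offset":[0,0,0],"yaw":0,"fingers":1}]'
```

```text
time: 41.52
tool_pos: [0.4791, 0.3635, 0.1873]
tcp_rot: [[-1.0, -0.0, -0.0], [-0.0, 1.0, -0.0], [0.0, -0.0, -1.0]]
wrist_force: [-0.1, 0.6, -0.1]
grip_width: 0.0003
grasp_force: 0.0
time: 42.02
tool_pos: [0.4789, 0.3635, 0.1759]
tcp_rot: [[-1.0, -0.0, -0.0], [-0.0, 1.0, -0.0], [0.0, -0.0, -1.0]]
wrist_force: [-0.6, -0.1, 0.6]
grip_width: -0.0006
grasp_force: 0.0
```

```bash
python3 -m pendant '[{"offset":[0,0,0.1],"yaw":0,"fingers":1},{"offset":[0,0,0.1],"yaw":0,"fingers":1},{"offset":[0,0,0.1],"yaw":0,"fingers":1},{"offset":[0,0,0],"yaw":0,"fingers":1},{"offset":[0,0,0],"yaw":0,"fingers":1}]'|grep -E 'pos|wrist'
python3 -m pendant '[{"offset":[0,0,0.08],"yaw":0,"fingers":1},{"offset":[0,0,0.04],"yaw":0,"fingers":1},{"offset":[0,0,0],"yaw":0,"fingers":1},{"offset":[0,0,0],"yaw":0,"fingers":1}]'|grep -E 'pos|wrist'
```

```text
tool_pos: [0.479, 0.3636, 0.1684]
wrist_force: [0.0, 0.9, 3.5]
tool_pos: [0.4791, 0.3636, 0.1655]
wrist_force: [1.3, 1.2, 5.1]
```

```bash
python3 -m pendant '[{"offset":[0,0,0.06],"yaw":0,"fingers":1},{"offset":[0,0,0.03],"yaw":0,"fingers":1},{"offset":[0,0,0],"yaw":0,"fingers":1},{"offset":[0,0,0],"yaw":0,"fingers":1},{"offset":[0,0,0],"yaw":0,"fingers":1}]'|grep -E 'pos|wrist'
```

```text
tool_pos: [0.479, 0.3636, 0.1636]
wrist_force: [-1.5, -0.6, 11.9]
```

```bash
python3 -m pendant '[{"offset":[0,0,0.02],"yaw":0,"fingers":1},{"offset":[0,0,0],"yaw":0,"fingers":1},{"offset":[0,0,-0.4],"yaw":0,"fingers":1},{"offset":[0,0,-0.8],"yaw":0,"fingers":1},{"offset":[0,0,-1],"yaw":0,"fingers":1},{"offset":[0,0,-1],"yaw":0,"fingers":1},{"offset":[0,0,-1],"yaw":0,"fingers":1},{"offset":[0,0,0],"yaw":0,"fingers":1},{"offset":[0,0,0],"yaw":0,"fingers":1}]'
python3 - <<'E'
from h import *
s,im,d=cam('top','t8'); P=cloud('top',s,d)
print(rect(box(P,[.38,-.1,.12],[.52,.08,.14])))
caps(P,.044,.004,((.4,-.5),(.65,-.25)))
cv2.imwrite('pics/t8c.png',cv2.resize(im[130:300,70:440,::-1],None,fx=2.15,fy=2.15,interpolation=cv2.INTER_CUBIC))
E
```

```text
time: 43.93
tool_pos: [0.4791, 0.3636, 0.2687]
tcp_rot: [[-1.0, -0.0, 0.001], [-0.0, 1.0, 0.001], [-0.001, 0.001, -1.0]]
wrist_force: [-0.0, 0.4, -1.1]
grip_width: 0.0001
grasp_force: 0.0
(array([442. ,  -8.9]), array([27.8, 25.3]), 0.8)
blob (array([ 483.5, -316.5]), array([61.1, 64.8]), 0.8) encl ((483.5385437011719, -315.8094787597656), 33.19984817504883) z 0.0442
blob (array([ 484.9, -422. ]), array([60.1, 60.7]), 46.0) encl ((485.7069396972656, -422.1816101074219), 32.2212028503418) z 0.0444
blob (array([ 576.3, -421.2]), array([63., 62.]), 45.9) encl ((576.0416870117188, -421.1141357421875), 32.34061813354492) z 0.0442
blob (array([ 575.5, -315.3]), array([62.6, 62.5]), 2.9) encl ((575.8507690429688, -314.69061279296875), 33.013126373291016) z 0.0441
```

View pics/t8c.png

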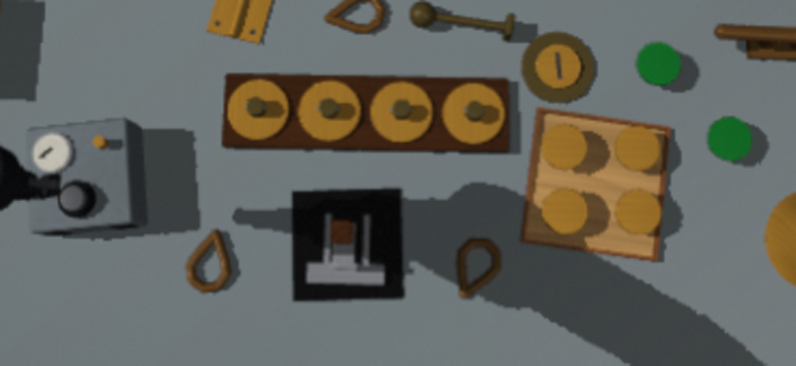

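All four caps stand in the tray (crop pixels (565,145), (638,150), (563,210), (638,212)). The puller is upright on the mat at (342,235), and nothing else has moved.

```bash
python3 -c "
from station import bot
print(bot.finish_job())"
```

```text
the job is handed in; nothing more can be done
None
```

The job is handed in: all four brass caps stand head-up in the tray, the puller is upright and released about 1 cm off the mat's centre, and after that I pressed the start button down (about 12 N, against its 6 N spring) and released it; the verdict was not shown.

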